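Put the cleaned gas hob back together

TASK

The gas hob has been cleaned; refit the three burner crowns and every burner cap and knob lying on the counter (any burner, any shaft; the rest are still in the dishwasher). Turn each crown under light pressure, never forcing it, until its notch drops over the spark electrode and it sits fully home, lay each cap centred and level on a crown of its own, and push each knob right down on its square shaft with its pointer at off, to the front. Leave the sponge and the spice jar where they are.

Things in the scene. Friction and masses are not known exactly. Their poses are not given: they have to be found in the camera images.
- crown1: Loose aluminium burner crown, all alike, fits any cup. Heights above its origin (centre of underside): 28 mm dia spigot, chamfered foot, 0-12 mm; 66 mm dia rim 12-22; 40 mm dia round neck 22-32, to grip; brass pin 10 mm dia 32-36.5. One notch 8.5 mm wide cuts the rim, open outwards and below, from 23 mm off the axis, on its own +x side. Starts upright on the spigot; 0.12 kg.
- crown2: Loose aluminium burner crown, all alike, fits any cup. Heights above its origin (centre of underside): 28 mm dia spigot, chamfered foot, 0-12 mm; 66 mm dia rim 12-22; 40 mm dia round neck 22-32, to grip; brass pin 10 mm dia 32-36.5. One notch 8.5 mm wide cuts the rim, open outwards and below, from 23 mm off the axis, on its own +x side. Starts upright on the spigot; 0.12 kg.
- crown3: Loose aluminium burner crown, all alike, fits any cup. Heights above its origin (centre of underside): 28 mm dia spigot, chamfered foot, 0-12 mm; 66 mm dia rim 12-22; 40 mm dia round neck 22-32, to grip; brass pin 10 mm dia 32-36.5. One notch 8.5 mm wide cuts the rim, open outwards and below, from 23 mm off the axis, on its own +x side. Starts upright on the spigot; 0.12 kg.
- cap1: Loose black burner cap, all alike, goes on any crown. A disc 54 mm dia, heights above its origin (centre of underside): foot 40 mm dia 0-5 mm with a round recess 14 mm dia, 5 deep, open below; disc 5-13, to grip. Fitted, the recess is over a crown's pin and the foot rests on its neck (origin 32 mm above the crown's). Starts this way up; 0.09 kg.
- cap2: Loose black burner cap, all alike, goes on any crown. A disc 54 mm dia, heights above its origin (centre of underside): foot 40 mm dia 0-5 mm with a round recess 14 mm dia, 5 deep, open below; disc 5-13, to grip. Fitted, the recess is over a crown's pin and the foot rests on its neck (origin 32 mm above the crown's). Starts this way up; 0.09 kg.
- cap3: Loose black burner cap, all alike, goes on any crown. A disc 54 mm dia, heights above its origin (centre of underside): foot 40 mm dia 0-5 mm with a round recess 14 mm dia, 5 deep, open below; disc 5-13, to grip. Fitted, the recess is over a crown's pin and the foot rests on its neck (origin 32 mm above the crown's). Starts this way up; 0.09 kg.
- knob1: Loose black knob, all alike, fits any shaft. Heights above its origin (centre of underside): round skirt 39 mm dia 0-16 mm; bar grip 36 mm long (its x), 14 mm wide (its y) 16-34. Square bore 11.2 mm wide, 16 mm deep, open below, sides along its x and y. The bar's -x end has the white pointer line. Starts upright; 0.04 kg.
- pointer1 (a point): Pointer end of knob1: 18 mm from its axis along its own -x, 34 mm above its underside.
- knob2: Loose black knob, all alike, fits any shaft. Heights above its origin (centre of underside): round skirt 39 mm dia 0-16 mm; bar grip 36 mm long (its x), 14 mm wide (its y) 16-34. Square bore 11.2 mm wide, 16 mm deep, open below, sides along its x and y. The bar's -x end has the white pointer line. Starts upright; 0.04 kg.
- pointer2 (a point): Pointer end of knob2: 18 mm from its axis along its own -x, 34 mm above its underside.
- knob3: Loose black knob, all alike, fits any shaft. Heights above its origin (centre of underside): round skirt 39 mm dia 0-16 mm; bar grip 36 mm long (its x), 14 mm wide (its y) 16-34. Square bore 11.2 mm wide, 16 mm deep, open below, sides along its x and y. The bar's -x end has the white pointer line. Starts upright; 0.04 kg.
- pointer3 (a point): Pointer end of knob3: 18 mm from its axis along its own -x, 34 mm above its underside.
- hob: Fixed steel gas hob, a plate 330 mm deep (x), 420 wide (y), 8 mm thick, lying on the counter; place and yaw vary. Origin: centre of its underside; -x is its front edge (towards the robot, with the knob shafts), +y its left. Three empty burner cups, three bare shafts. A black dot on the plate 31 mm in front of each shaft marks off.
- cup_left (a point): Centre of the rim of the rear left burner cup, hob's axes: upright ring 47 mm outer dia, bore 31 mm dia, 14 mm deep, rim 22 mm above the counter. A fitted crown has its spigot in the bore, its rim on the cup (origin 12 mm below this point), notch over the electrode.
- electrode_left (a point): Top of the left burner's spark electrode: fixed upright white ceramic pin 5 mm dia, 28.5 mm from the cup's axis, top 5.5 mm above the rim. A crown whose notch is not over it (within about 0.06 rad) rides on it, 5.5 mm too high. Its direction from the cup differs from burner to burner.
- cup_right (a point): Centre of the rim of the rear right burner cup, hob's axes: upright ring 47 mm outer dia, bore 31 mm dia, 14 mm deep, rim 22 mm above the counter. A fitted crown has its spigot in the bore, its rim on the cup (origin 12 mm below this point), notch over the electrode.
- electrode_right (a point): Top of the right burner's spark electrode: fixed upright white ceramic pin 5 mm dia, 28.5 mm from the cup's axis, top 5.5 mm above the rim. A crown whose notch is not over it (within about 0.06 rad) rides on it, 5.5 mm too high. Its direction from the cup differs from burner to burner.
- cup_mid (a point): Centre of the rim of the middle burner cup, hob's axes: upright ring 47 mm outer dia, bore 31 mm dia, 14 mm deep, rim 22 mm above the counter. A fitted crown has its spigot in the bore, its rim on the cup (origin 12 mm below this point), notch over the electrode.
- electrode_mid (a point): Top of the mid burner's spark electrode: fixed upright white ceramic pin 5 mm dia, 28.5 mm from the cup's axis, top 5.5 mm above the rim. A crown whose notch is not over it (within about 0.06 rad) rides on it, 5.5 mm too high. Its direction from the cup differs from burner to burner.
- shaft_left (a point): Foot of the left knob shaft on the plate (8 mm above the counter), hob's axes: fixed upright square shaft 9 x 9 mm, sides along the hob's x and y, 15 mm tall with domed end. A fitted knob stands on the plate, its origin at this point, in any of four quarter turns; off is with its pointer to the hob's front.
- shaft_mid (a point): Foot of the mid knob shaft on the plate (8 mm above the counter), hob's axes: fixed upright square shaft 9 x 9 mm, sides along the hob's x and y, 15 mm tall with domed end. A fitted knob stands on the plate, its origin at this point, in any of four quarter turns; off is with its pointer to the hob's front.
- shaft_right (a point): Foot of the right knob shaft on the plate (8 mm above the counter), hob's axes: fixed upright square shaft 9 x 9 mm, sides along the hob's x and y, 15 mm tall with domed end. A fitted knob stands on the plate, its origin at this point, in any of four quarter turns; off is with its pointer to the hob's front.
- sponge: Bystander: yellow sponge, 65 x 100 x 32 mm. Leave alone.
- spice_jar: Bystander: spice jar, 44 mm dia, 95 mm tall. Leave alone.
There are look-alikes about, which are no part of the job. What is shaped like the crown1 but pink or red is not meant.

How it is judged:
By the outcome, as a careful person would: the job done as asked, in the order asked, and still so for the second after the job is handed in, with the robot touching nothing.
Of knob1, knob2, knob3, cap1, cap2, cap3 only 4 to 6 are there at a start; the rules pass over those that are not, and their reading is None.
At some moment in a run one of crown1, crown2, crown3, knob1, knob2, knob3, cap1, cap2, cap3 may be knocked a few centimetres aside while the robot is not near it.
It also fails if it takes over 210 s, if anything falls off the work surface, if the arm or the gripper's body presses on something with over 40 N, if the wrist force passes 120 N, or if a joint passes its speed limit or range.

ROBOT

A 6-joint arm with a two-finger parallel gripper is mounted at the origin on the work surface. World frame = base frame: x ahead of the robot, y to its left, z up, the work surface at z = 0. Lengths are in m, angles in rad, forces in N, time in s.
With the tool pointing down it reaches from about 0.275 to 0.725 m from the base axis. Payload 5.6 kg.
Tool frame: the origin (TCP) lies midway between the tips of the shut fingers; the grasp point (between the pads) lies manip.grip_depth behind it (manip.grip_depth is the distance from the TCP to the grasp point, in m); z points along the fingers, y is the line along which they close (so a half turn about z gives the same grasp; the last joint's range is limited). The gripper opens to 85 mm and grips with 20 to 120 N. Pads are 22 mm wide; open, the fingers measure 114 mm over their backs; the gripper's body (76 mm by 85 mm) begins 54 mm behind the grasp point. The pads swing forward as they close: fully open they stand 13 mm farther back than shut.
Start: joints at [-0.89, 0.255, 0.108, 0, -1.424, -0.285], TCP at [0.212, -0.507, 0.198] pointing down, gripper open.
Joint ranges: [-2.95, 2.95], [-1.21, 1.97], [-1.09, 1.5], [-2.87, 1.71], [-2.94, -0.07], [-3.05, 3.05]. Speed limits (rad/s): [2.57, 2.57, 3.14, 3.14, 3.14, 3.14].

INTERFACE

Orientations are given as a rotation vector (axis times angle).
In Python, from bench import manip gives the robot as it stands.
- The arm moves only by the shell command python3 -m pendant 'ROWS'. ROWS is JSON, a list that holds one entry, the list of rows, each a list of 7 numbers: the shift along the tool's x, y, z in cm, then the turn, a rotation vector about the tool's x, y, z in rad, then the opening, from 0 (shut) to 1 (fully open). A call has 1 to 8 rows; each row is the pose to reach, as a shift and turn from the pose commanded when the call began, along the tool's axes at that moment; what a row does not reach only later rows make up. A row lasts 1/8 s, in which the tool goes at most 62.5 mm and 10.7 degrees, less where a joint would pass 70% of its speed; a pose out of reach is approached as far as the arm can. A call with a gripper value outside its range is refused whole. The fingers move at their own pace and stop on an object; the grip force is fixed at half the most. Time passes only in rows, so rows that repeat a pose let the fingers close. It gives the time, the measured TCP pose, the force, the opening and the grip force at its end, in the units of the state.
- manip.observe(): the state, without advancing time (a new reading comes with each control period).
- manip.get_image(name): name is "scene" or "top" or "wrist"; returns the picture (480x640x3 uint8, red, green, blue); there is no depth.
- manip.camera_params(name): a dict with "camera_matrix" (3x3 intrinsics, pixels), "cam_to_world" (4x4, takes a point from camera to world coordinates). Camera axes: x right, y up, looking along -z (the intrinsics and any distortion apply to the point x, -y, -z); pixel columns grow to the right and rows downward; lengths in m; the calibration is good to about 2 mm. A picture is of the moment at which its call begins: read the wrist's pose just before it. camera_params takes no time and is no camera call; for the wrist camera it gives the pose at the moment of the call.
- manip.job_done(): hands the job in; it is judged then, once.
The state is a dict: "t": time; "q": joint angles; "qvel": joint speeds; "effort": joint torques, N m; "tool_pos": TCP position; "ee_rot": TCP orientation; "contact_force": force on the tool from outside, world axes, zero at the start; "torque": the same for the moment, N m; "opening": finger opening in m; "grip_force": force on a finger pad.
Only numpy, scipy, OpenCV 4.12 (cv2) and the standard library are available. Lean on these libraries where they do the work, as an engineer would, in place of code of your own. Each camera call takes 0.05 s, during which the arm holds its last target. There are 200 camera calls.

## Working session

There is one attempt and no reset: what is moved stays moved. The work goes in short steps, Python scripts to look and compute and a shell command to move; the robot and the scene stay as the last step left them, time stands still between calls to the robot, and variables do not carry over. Pictures are saved under pics/ and viewed, at most 14 in all, crops included, and the job is handed in when it is done.

```bash
ls; mkdir -p pics
python3 - <<'E'
from bench import manip
import cv2,numpy as np
print(manip.grip_depth, manip.observe())
for n in("scene","top"):
    cv2.imwrite(f"pics/{n}0.png",manip.get_image(n)[:,:,::-1]); p=manip.camera_params(n); print(n,{k:np.round(v,4).tolist() if hasattr(v,'__len__') else v for k,v in p.items()})
E
```

```text
pics
0.0187 {'t': 0.0, 'q': array([-8.90391522e-01,  2.55756080e-01,  1.07011209e-01, -5.01587983e-04,
       -1.42387293e+00, -2.84602780e-01]), 'qvel': array([-8.21408971e-05,  2.89353057e-04,  7.58199000e-04,  1.55387426e-03,
        1.03930080e-04,  7.18538497e-04]), 'effort': array([-1.70311910e-04, -3.86627913e+01,  2.37943876e+01,  5.36500007e+00,
       -6.01130014e-03,  3.97956467e-05]), 'tool_pos': array([ 0.21190588, -0.50694364,  0.19728959]), 'ee_rot': array([ 6.17480222e-01, -3.07989698e+00, -2.89573915e-03]), 'contact_force': array([-0.2936107 , -0.45423234, -0.27511325]), 'torque': array([ 0.01802937,  0.02741361, -0.01753033]), 'grip_force': 0.0, 'opening': 0.08514918533260458}
scene {'camera_matrix': [[555.0893, 0.0, 311.6421], [0.0, 555.0893, 238.2968], [0.0, 0.0, 1.0]], 'cam_to_world': [[0.8116, -0.3665, 0.455, 1.0785], [0.5842, 0.5198, -0.6233, -0.7391], [-0.0081, 0.7716, 0.636, 0.8826], [0.0, 0.0, 0.0, 1.0]]}
top {'camera_matrix': [[550.1763, 0.0, 317.1085], [0.0, 550.1763, 250.0006], [0.0, 0.0, 1.0]], 'cam_to_world': [[-0.0277, 0.9858, -0.1654, 0.1999], [-0.9996, -0.0272, 0.0049, 0.0954], [0.0003, 0.1654, 0.9862, 1.6583], [0.0, 0.0, 0.0, 1.0]]}
```

View pics/top0.png

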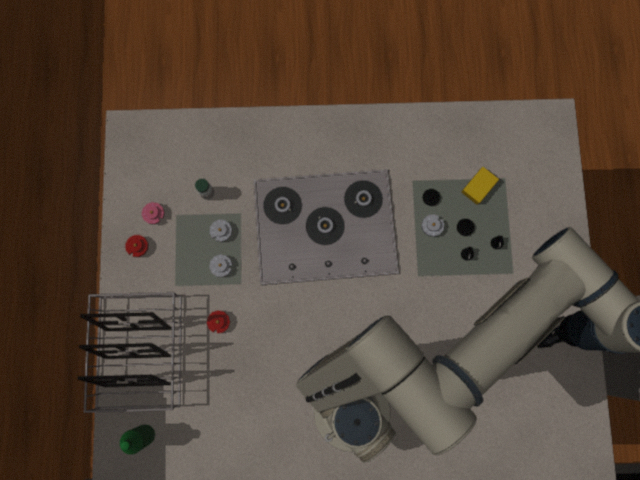

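View pics/scene0.png

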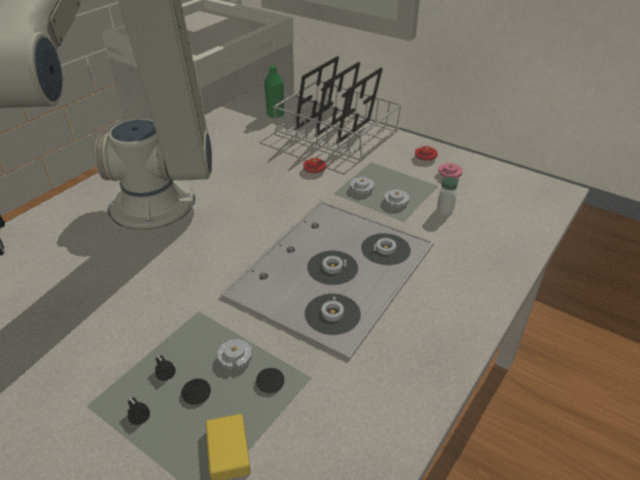

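Top view: silver crowns at (433,225), (221,230), (220,265); caps (431,197), (466,227); knobs (468,253), (497,242). The look-alikes, red at (137,246) and (219,321) and pink at (153,213), are not meant. Next come rough positions triangulated from the two views.

```bash
cat > h.py <<'E'
from bench import manip
import cv2,numpy as np
from scipy.spatial.transform import Rotation as R
np.set_printoptions(precision=4,suppress=True)
def P(n):
    p=manip.camera_params(n); return np.array(p["camera_matrix"]),np.array(p["cam_to_world"])
def ray(p,uv):
    K,T=p; d=np.linalg.inv(K)@np.array([*uv,1.]); d=T[:3,:3]@(d*[1,-1,-1]); return T[:3,3],d/np.linalg.norm(d)
def plane(p,uv,z):
    c,d=ray(p,uv); return c+d*(z-c[2])/d[2]
def tri(*pu):
    A=np.zeros((3,3));b=np.zeros(3)
    for p,uv in pu:
        c,d=ray(p,uv);M=np.eye(3)-np.outer(d,d);A+=M;b+=M@c
    x=np.linalg.solve(A,b); return x,max(np.linalg.norm(np.cross(ray(p,uv)[1],x-ray(p,uv)[0])) for p,uv in pu)
def proj(p,X):
    K,T=p; q=(np.linalg.inv(T)@np.array([*X,1.]))[:3]*[1,-1,-1]; q=K@q; return q[:2]/q[2]
def Rt(yaw): # tool down; closing line (tool y) at world angle yaw
    y=np.array([np.cos(yaw),np.sin(yaw),0]);z=np.array([0,0,-1.]); return np.c_[np.cross(y,z),y,z]
def go(xyz,yaw,frm=None):
    """shift (cm) & turn from frm=(pos,yaw) or the measured pose to xyz / closing angle yaw (mod pi, nearest)"""
    s=manip.observe(); 
    if frm is None: p0,R0=np.array(s["tool_pos"]),R.from_rotvec(s["ee_rot"]).as_matrix()
    else: p0,R0=np.array(frm[0]),Rt(frm[1])
    cy=np.arctan2(R0[1,1],R0[0,1]); k=yaw
    r=R.from_matrix(R0.T@Rt(k)).as_rotvec()
    return np.round(R0.T@(np.array(xyz)-p0)*100,2),np.round(r,3)
def st():
    s=manip.observe();M=R.from_rotvec(s["ee_rot"]).as_matrix()
    print("t%.2f"%s["t"],"pos",s["tool_pos"],"yaw %.4f"%np.arctan2(M[1,1],M[0,1]),"tilt",M[:2,2],"F",np.array(s["contact_force"]),"op %.4f g %.1f q6 %.2f"%(s["opening"],s["grip_force"],s["q"][5]))
E
python3 - <<'E'
from h import *
t,s=P("top"),P("scene")
for n,a,b in [("crA",(433,224),(235,350)),("crB",(221,229),(396,195)),("crC",(220,264),(362,183)),("cap1",(431,197),(270,380)),("cap2",(466,227),(196,391)),("kn1",(468,253),(164,369)),("kn2",(497,242),(138,411)),
 ("cupL",(282,205),(386,244)),("cupR",(364,198),(332,309)),("cupM",(325,225),(333,263)),("shL",(292,266),(315,225)),("shM",(328,263),(291,249)),("shR",(365,260),(263,275)),("sponge",(481,185),(227,440)),("jar",(203,186),(449,185))]:
    print(n,*tri((t,a),(s,b)),plane(t,a,.02))
w=P("wrist");print(w); st()
M=R.from_rotvec(manip.observe()["ee_rot"]).as_matrix();print(M.T@(w[1][:3,3]-manip.observe()["tool_pos"]),M.T@w[1][:3,:3])
cv2.imwrite("pics/w0.png",manip.get_image("wrist")[:,:,::-1])
E
```

```text
crA [ 0.544  -0.2655  0.0272] 0.0006931992268737709 [ 0.5451 -0.2676  0.02  ]
crB [0.5453 0.3757 0.0281] 0.0004279795607931074 [0.5473 0.3774 0.02  ]
crC [0.4384 0.3787 0.0239] 0.0013435210174617025 [0.44   0.3803 0.02  ]
cap1 [ 0.6337 -0.2693  0.0066] 0.0005129423804945277 [ 0.6298 -0.2667  0.02  ]
cap2 [ 0.5365 -0.3696  0.0075] 0.0015814845337033083 [ 0.533  -0.3673  0.02  ]
kn1 [ 0.4541 -0.37    0.0114] 6.666991715287067e-05 [ 0.4529 -0.3675  0.02  ]
kn2 [ 0.4855 -0.4609  0.0114] 0.00025334543781042245 [ 0.4841 -0.4578  0.02  ]
cupL [0.6188 0.1918 0.0188] 0.0015657578222222314 [0.6172 0.1908 0.02  ]
cupR [ 0.6332 -0.0604  0.0198] 0.0010077888469029075 [ 0.6323 -0.061   0.02  ]
cupM [0.5525 0.062  0.0184] 0.0014489095823077775 [0.551  0.0611 0.02  ]
shL [0.4296 0.1646 0.0094] 0.0001863736182207793 [0.428 0.164 0.02 ]
shM [0.4359 0.0555 0.0084] 0.00025252627352143834 [0.4341 0.0556 0.02  ]
shR [ 0.4414 -0.0567  0.0115] 0.00010606589497328719 [ 0.4401 -0.056   0.02  ]
sponge [ 0.662  -0.4186  0.0298] 0.0017992214187291617 [ 0.6636 -0.4231  0.02  ]
jar [0.6668 0.4209 0.0818] 0.0011824384128211103 [0.684 0.433 0.02 ]
(array([[373.8866,   0.    , 321.7382],
       [  0.    , 373.8866, 243.2847],
       [  0.    ,   0.    ,   1.    ]]), array([[-0.3856, -0.8841, -0.2641,  0.1442],
       [ 0.9227, -0.3689, -0.1123, -0.536 ],
       [ 0.0018, -0.287 ,  0.9579,  0.3737],
       [ 0.    ,  0.    ,  0.    ,  1.    ]]))
t0.10 pos [ 0.2119 -0.507   0.1974] yaw 1.9665 tilt [-0.0008  0.0016] F [ 0.8558 -0.0578  0.0075] op 0.0855 g 0.0 q6 -0.28
[ 0.0737 -0.0003 -0.1764] [[ 0.0001  0.9579  0.287 ]
 [ 1.     -0.0001 -0.0001]
 [-0.0001  0.287  -0.9579]]
```

View pics/w0.png

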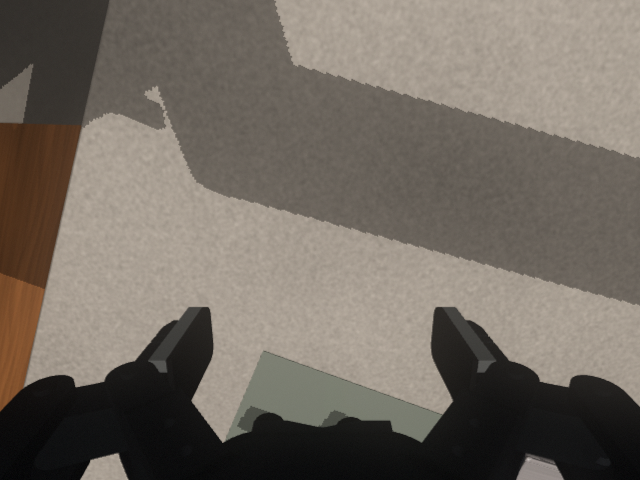

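```bash
python3 -c "
from h import *
print(go((.5,-.28,.25),np.pi))"
```

```text
(array([-35.33,   9.85,  -5.24]), array([ 0.001,  0.001, -1.175]))
```

```bash
cat > snap.py <<'E'
import sys
from h import *
import pickle
n=sys.argv[1]; p=P("wrist"); im=manip.get_image("wrist"); cv2.imwrite(f"pics/{n}.png",im[:,:,::-1]); pickle.dump(p,open(f"pics/{n}.pkl","wb")); st()
E
python3 -m pendant '[[[-35.3,9.85,-5.2,0,0,-1.175,1],[-35.3,9.85,-5.2,0,0,-1.175,1],[-35.3,9.85,-5.2,0,0,-1.175,1],[-35.3,9.85,-5.2,0,0,-1.175,1],[-35.3,9.85,-5.2,0,0,-1.175,1],[-35.3,9.85,-5.2,0,0,-1.175,1],[-35.3,9.85,-5.2,0,0,-1.175,1],[-35.3,9.85,-5.2,0,0,-1.175,1]]]'
python3 -m pendant '[[[0,0,0,0,0,0,1],[0,0,0,0,0,0,1]]]'; python3 snap.py r1
python3 -m pendant '[[[0,-8,0,0,0,0,1],[0,-8,0,0,0,0,1],[0,-8,0,0,0,0,1],[0,-8,0,0,0,0,1]]]' >/dev/null; python3 snap.py r2
python3 -m pendant '[[[-42,0,0,0,0,0,1],[-42,0,0,0,0,0,1],[-42,0,0,0,0,0,1],[-42,0,0,0,0,0,1],[-42,0,0,0,0,0,1],[-42,0,0,0,0,0,1],[-42,0,0,0,0,0,1],[-42,0,0,0,0,0,1]]]' >/dev/null; python3 -m pendant '[[[0,0,0,0,0,0,1],[0,0,0,0,0,0,1]]]'>/dev/null;python3 snap.py h1
python3 -m pendant '[[[0,10,0,0,0,0,1],[0,10,0,0,0,0,1],[0,10,0,0,0,0,1],[0,10,0,0,0,0,1]]]' >/dev/null; python3 snap.py h2
python3 -m pendant '[[[-31,4,0,0,0,0,1],[-31,4,0,0,0,0,1],[-31,4,0,0,0,0,1],[-31,4,0,0,0,0,1],[-31,4,0,0,0,0,1],[-31,4,0,0,0,0,1],[-31,4,0,0,0,0,1],[-31,4,0,0,0,0,1]]]' >/dev/null; python3 snap.py l1
python3 -m pendant '[[[0,-9,0,0,0,0,1],[0,-9,0,0,0,0,1],[0,-9,0,0,0,0,1],[0,-9,0,0,0,0,1]]]' >/dev/null; python3 snap.py l2
python3 - <<'E'
import cv2,numpy as np
a=[cv2.imread(f"pics/{n}.png")[:300] for n in("r1","h1","l1","r2","h2","l2")]
m=np.vstack([np.hstack([cv2.resize(x,(400,188)) for x in a[i]]) if 0 else np.hstack([cv2.resize(a[j],(400,188)) for j in i]) for i in []] or [np.hstack([cv2.resize(a[j],(400,188)),cv2.resize(a[j+3],(400,188))]) for j in range(3)])
cv2.imwrite("pics/m1.png",m)
E
```

```text
t: 1.15
tool_pos: [0.5, -0.2799, 0.2496]
ee_rot: [2.222, -2.221, -0.001]
contact_force: [0.0, -0.5, 0.1]
opening: 0.085
grip_force: 0.0
t: 1.4
tool_pos: [0.4992, -0.281, 0.2503]
ee_rot: [2.219, -2.223, -0.0]
contact_force: [-0.3, -0.2, -0.2]
opening: 0.0854
grip_force: 0.0
t1.45 pos [ 0.4993 -0.281   0.2503] yaw 3.1401 tilt [0.0002 0.    ] F [-0.0137 -0.2947 -0.8241] op 0.0853 g 0.0 q6 0.24
t2.00 pos [ 0.5791 -0.2809  0.251 ] yaw 3.1409 tilt [ 0.0009 -0.0004] F [-0.2057  0.9266  0.1742] op 0.0852 g 0.0 q6 0.21
t3.30 pos [0.5798 0.1382 0.2507] yaw 3.1398 tilt [0.0007 0.0002] F [ 1.1809 -1.0623 -0.2268] op 0.0856 g 0.0 q6 -0.50
t3.85 pos [0.4804 0.1391 0.2502] yaw 3.1407 tilt [0.0002 0.    ] F [ 0.2412 -0.694  -0.748 ] op 0.0849 g 0.0 q6 -0.60
t4.90 pos [0.4406 0.4485 0.2508] yaw 3.1400 tilt [0.0006 0.0006] F [0.5212 0.6357 0.3291] op 0.0856 g 0.0 q6 -1.04
t5.45 pos [0.5295 0.4492 0.2511] yaw 3.1415 tilt [0.0007 0.0009] F [-0.4235 -0.1157 -0.2899] op 0.0852 g 0.0 q6 -0.93
```

View pics/m1.png

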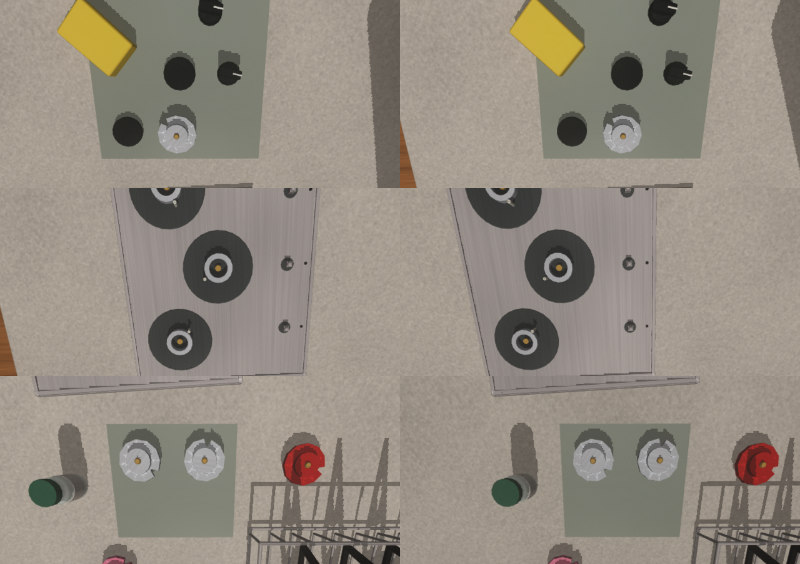

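Right mat (top row): crown, two caps, two knobs with white pointers. Hob (middle row): three cups with brass centres and electrodes. Left mat (bottom row): two silver crowns, with the red one beside the mat. Enlarging each next.

```bash
cat > tiles.py <<'E'
import sys,pickle
from h import *
def tiles(spec,out,half=32,sc=5,cols=5):
    T=[]
    for v,X in spec:
        p=pickle.load(open(f"pics/{v}.pkl","rb")); u=np.round(proj(p,X)).astype(int)
        im=cv2.copyMakeBorder(cv2.imread(f"pics/{v}.png"),99,99,99,99,cv2.BORDER_CONSTANT)
        t=cv2.resize(im[u[1]+99-half:u[1]+99+half,u[0]+99-half:u[0]+99+half],None,fx=sc/2,fy=sc/2,interpolation=cv2.INTER_CUBIC)
        t[:,0]=t[0]=(0,255,0); T.append(t); print(v,u-half,end="; ")
    while len(T)%cols:T.append(T[0]*0)
    cv2.imwrite(out,np.vstack([np.hstack(T[i:i+cols]) for i in range(0,len(T),cols)]))
E
python3 - <<'E'
from tiles import *
B=(.5453,.3757,.022);C=(.4384,.3787,.022)
L=(.6188,.1918,.022);M=(.5525,.062,.022);SL=(.4296,.1646,.008);SM=(.4359,.0555,.008)
tiles([("l1",B),("l2",B),("l1",C),("l2",C),("h1",L),("h2",L),("h1",M),("h2",M)],"pics/t1.png",36,5.5,4)
E
```

```text
l1 [185  96]; l2 [271  96]; l1 [288  99]; l2 [373  98]; h1 [251 212]; h2 [163 212]; h1 [312  93]; h2 [216  92];
```

View pics/t1.png

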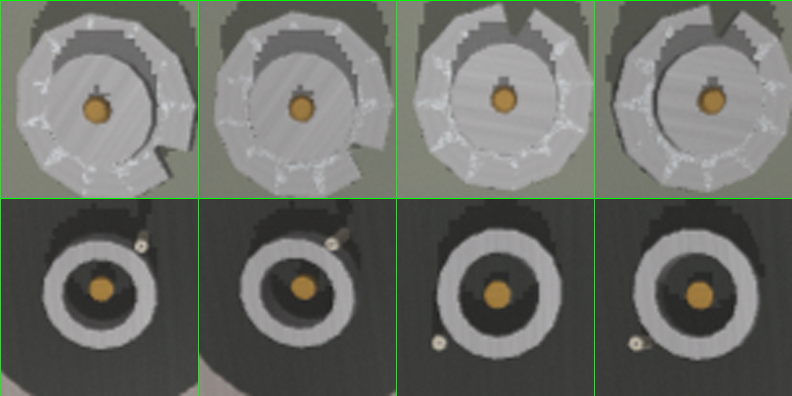

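Tiles show crown B's pin at tile (97,110) with its notch to lower right, and crown C's pin at (108,100) with its notch up. Electrodes: left at (141,48) up-right of its cup, mid at (43,145) lower-left. Triangulating, and taking notch angles from a rim profile.

```bash
cat > meas.py <<'E'
from tiles import *
def ld(v): return pickle.load(open(f"pics/{v}.pkl","rb"))
def T2(v1,o1,a,v2,o2,b,s=2.75):
    f=lambda o,t: np.array(o)+np.array(t)/s-0.5+0.5/s
    return tri((ld(v1),f(o1,a)),(ld(v2),f(o2,b)))
def notch(v,c,z,r=(.027,.031)):
    p=ld(v); g=cv2.cvtColor(cv2.imread(f"pics/{v}.png"),cv2.COLOR_BGR2GRAY).astype(np.float32)
    an=np.radians(np.arange(0,360,1)); acc=np.zeros(360)
    for rr in np.linspace(*r,5):
        uv=np.array([proj(p,(c[0]+rr*np.cos(a),c[1]+rr*np.sin(a),z)) for a in an],np.float32)
        acc+=cv2.remap(g,uv[:,0].copy(),uv[:,1].copy(),cv2.INTER_LINEAR)[:,0]
    return acc/5
def nang(v,c,z=.022):
    a=notch(v,c,z); d=np.median(a)-a; s=cv2.blur(np.tile(d,3)[:,None],(1,17))[360:720,0]; k=int(s.argmax()); i=np.arange(k-14,k+15); w=np.clip(d[i%360]-8,0,None)
    return k,np.radians((w*i).sum()/w.sum())
E
python3 - <<'E'
from meas import *
r={}
for n,*a in [("B pin","l1",(185,96),(97,110),"l2",(271,96),(103,110)),("B neck","l1",(185,96),(100,106),"l2",(271,96),(104,106)),("B rim","l1",(185,96),(106,105),"l2",(271,96),(106,105)),
 ("C pin","l1",(288,99),(108,100),"l2",(373,98),(118,101)),("C neck","l1",(288,99),(108,99),"l2",(373,98),(117,100)),("C rim","l1",(288,99),(107,98),"l2",(373,98),(108,98)),
 ("L","h1",(251,212),(99.5,96),"h2",(163,212),(99.5,94.5)),("L pin","h1",(251,212),(101,92),"h2",(163,212),(106,90)),("M","h1",(312,93),(103,95.5),"h2",(216,92),(101.5,95.5)),
 ("eL","h1",(251,212),(141,48),"h2",(163,212),(134,46)),("eM","h1",(312,93),(43,145),"h2",(216,92),(42,146))]:
    x,e=T2(*a); r[n]=x; print(n,x,"%.4f"%e)
for b in("B","C"):
    c=(r[b+" pin"]+r[b+" neck"])/2
    print(b,[nang(v,c) for v in("l1","l2")])
for c in "LM": d=r["e"+c]-r[c]; print(c,np.hypot(*d[:2]),np.arctan2(d[1],d[0]))
E
```

```text
B pin [0.5433 0.3794 0.0331] 0.0003
B neck [0.5431 0.3781 0.0294] 0.0003
B rim [0.5426 0.3777 0.0226] 0.0003
C pin [0.435  0.3786 0.0348] 0.0001
C neck [0.435  0.3783 0.0331] 0.0001
C rim [0.4352 0.3778 0.0195] 0.0002
L [0.6192 0.1899 0.0221] 0.0001
L pin [0.6194 0.1908 0.0131] 0.0000
M [0.5512 0.0608 0.0231] 0.0001
eL [0.6014 0.1679 0.0281] 0.0000
eM [0.5737 0.0787 0.0277] 0.0001
B [(142, np.float64(2.4597247809395415)), (142, np.float64(2.4697126325934606))]
C [(260, np.float64(4.5462808269990544)), (260, np.float64(4.53104926797084))]
L 0.02833037597482204 -2.24984677399181
M 0.028817033768093397 0.6733159927239054
```

Heights and electrode radii agree with the text. Plan: C goes to the left cup (turn −0.505) and B to the mid cup (turn −1.79). Grasping C first.

```bash
python3 -m pendant '[[[7.1,9.45,17,0,0,0,1],[7.1,9.45,17,0,0,0,1],[7.1,9.45,17,0,0,0,1],[7.1,9.45,17,0,0,0,1],[7.1,9.45,20,0,0,0,1],[7.1,9.45,22.9,0,0,0,1],[7.1,9.45,22.9,0,0,0,1],[7.1,9.45,22.9,0,0,0,1]]]' >/dev/null; python3 -c "from h import *;st()"
python3 -m pendant '[[[0,0,0,0,0,0,0.45],[0,0,0,0,0,0,0.35],[0,0,0,0,0,0,0.2],[0,0,0,0,0,0,0.2],[0,0,0,0,0,0,0.2],[0,0,0,0,0,0,0.2]]]'; python3 -c "from h import *;st()"
```

```text
t6.45 pos [0.4358 0.3793 0.023 ] yaw -3.1407 tilt [0.002  0.0018] F [-0.2989  0.0157  0.2505] op 0.0852 g 0.0 q6 -0.99
t: 7.2
tool_pos: [0.4353, 0.3785, 0.0211]
ee_rot: [2.221, -2.221, 0.0]
contact_force: [-0.0, -0.2, 0.2]
opening: 0.0169
grip_force: 0.0
t7.20 pos [0.4353 0.3785 0.0211] yaw 3.1416 tilt [-0.0001 -0.0001] F [-0.0333 -0.1853  0.1768] op 0.0169 g 0.0 q6 -0.99
```

```bash
python3 snap.py g1
python3 - <<'E'
from h import *
a=cv2.imread("pics/g1.png"); b=manip.get_image("scene")[:,:,::-1]; p=P("scene"); u=proj(p,(.45,.37,.03)).astype(int)
c=cv2.resize(b[u[1]-40:u[1]+40,u[0]-53:u[0]+53],(640,480))
cv2.imwrite("pics/g1m.png",np.hstack([cv2.resize(a,(400,300)),cv2.resize(c,(400,300))]))
E
```

```text
t7.25 pos [0.4353 0.3785 0.0211] yaw 3.1415 tilt [-0.0001 -0.    ] F [-0.0952 -0.3225  0.4784] op 0.0175 g 0.0 q6 -0.99
```

View pics/g1m.png

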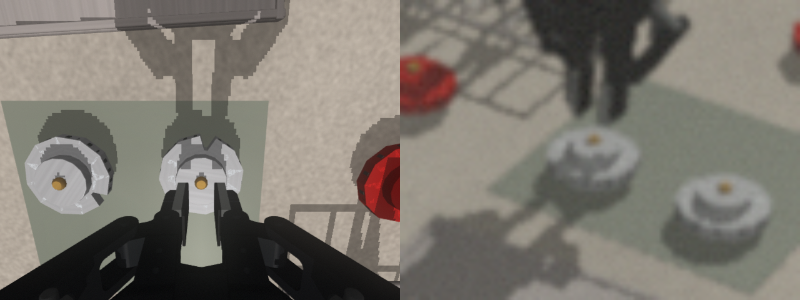

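Fingers closed to 17 mm above the neck, so the tips stand higher than the TCP suggests. I'll open to 50 mm and feel for the rim gently.

```bash
python3 -m pendant '[[[0,0,0,0,0,0,0.6],[0,0,0,0,0,0,0.6],[0,0,0,0,0,0,0.6],[0,0,0.3,0,0,0,0.6],[0,0,0.3,0,0,0,0.6]]]' |grep -E "pos|force|open"; for i in 1; do
python3 -m pendant '[[[0,0,0.2,0,0,0,0.6],[0,0,0.2,0,0,0,0.6]]]'|grep -E "pos|contact|open"
python3 -m pendant '[[[0,0,0.2,0,0,0,0.6],[0,0,0.2,0,0,0,0.6]]]'|grep -E "pos|contact|open"
python3 -m pendant '[[[0,0,0.2,0,0,0,0.6],[0,0,0.2,0,0,0,0.6]]]'|grep -E "pos|contact|open"; done
```

```text
tool_pos: [0.4351, 0.3783, 0.0178]
contact_force: [-0.0, -0.3, 1.1]
opening: 0.0512
grip_force: 0.0
tool_pos: [0.4352, 0.3784, 0.016]
contact_force: [-0.8, 1.1, -0.1]
opening: 0.0509
tool_pos: [0.4352, 0.3784, 0.014]
contact_force: [0.2, 0.1, -0.7]
opening: 0.0513
tool_pos: [0.4352, 0.3784, 0.012]
contact_force: [0.3, -0.4, -0.5]
opening: 0.0512
```

```bash
python3 -m pendant '[[[0,0,0,0,0,0,0.4],[0,0,0,0,0,0,0.4],[0,0,0,0,0,0,0.2],[0,0,0,0,0,0,0.2],[0,0,0,0,0,0,0.2]]]'; python3 -c "from h import *;st()"
```

```text
t: 9.3
tool_pos: [0.4353, 0.3785, 0.0122]
ee_rot: [-2.221, 2.221, -0.0]
contact_force: [0.7, 0.8, 0.8]
opening: 0.0172
grip_force: 0.0
t9.30 pos [0.4353 0.3785 0.0122] yaw -3.1416 tilt [0. 0.] F [0.7129 0.8231 0.8287] op 0.0172 g 0.0 q6 -0.99
```

Run:
```python
from meas import *
p=P("scene");u=proj(p,(.45,.37,.03)).astype(int)
s=np.array([u[0]-53+194.5/3.774,u[1]-40+118/3.75])
w=ld("g1"); 
print(u,s,tri((p,s),(w,(200.5*1.6,184*1.6))))
for z in(.02,.04,.05,.06): print(z,proj(w,(.4353-.0086,.3785-.011,z)),proj(w,(.4353,.3785,z)),proj(p,(.4353,.3785,z)))
```

```text
[364 183] [362.5368 174.4667] (array([0.4373, 0.3727, 0.0532]), np.float64(0.0028771592952295316))
0.02 [337.8961 261.2481] [320.8038 281.5625] [361.4225 183.747 ]
0.04 [339.7148 275.9899] [320.6848 298.2971] [361.7788 177.6749]
0.05 [340.7882 284.6912] [320.6148 308.1452] [361.9592 174.6006]
0.06 [341.9991 294.5066] [320.536  319.2281] [362.1411 171.5005]
```

Triangulated fingertips stand at about z=0.052 with the TCP reading 0.021, some 30 mm above it, which matches the misses. Feeling further down in small steps.

```bash
python3 -m pendant '[[[0,0,0,0,0,0,0.6],[0,0,0,0,0,0,0.6],[0,0,0.4,0,0,0,0.6],[0,0,0.8,0,0,0,0.6],[0,0,0.8,0,0,0,0.6]]]'|grep -E "pos|contact|open"
python3 -m pendant '[[[0,0,0.3,0,0,0,0.6],[0,0,0.6,0,0,0,0.6],[0,0,0.6,0,0,0,0.6]]]'|grep -E "pos|contact|open"
python3 -m pendant '[[[0,0,0,0,0,0,0.4],[0,0,0,0,0,0,0.4],[0,0,0,0,0,0,0.3],[0,0,0,0,0,0,0.3],[0,0,0,0,0,0,0.3]]]'|grep -E "pos|force|open"
python3 snap.py g2
python3 - <<'E'
from h import *
a=cv2.imread("pics/g2.png"); b=manip.get_image("scene")[:,:,::-1]; u=(364,183)
c=cv2.resize(b[u[1]-40:u[1]+40,u[0]-53:u[0]+53],(400,300),interpolation=cv2.INTER_CUBIC)
cv2.imwrite("pics/g2m.png",np.hstack([cv2.resize(a,(400,300)),c]))
E
```

```text
tool_pos: [0.435, 0.3781, 0.0036]
contact_force: [-0.1, 0.2, 0.5]
opening: 0.051
tool_pos: [0.4351, 0.3783, -0.0021]
contact_force: [-0.3, -0.1, -0.2]
opening: 0.0514
tool_pos: [0.435, 0.3787, -0.0012]
contact_force: [-3.5, -0.8, 5.9]
opening: 0.0255
grip_force: 2.7
t10.97 pos [ 0.4351  0.3787 -0.0011] yaw -3.1415 tilt [-0.      0.0006] F [-3.0584 -0.3148  5.4578] op 0.0256 g 2.7 q6 -0.99
```

View pics/g2m.png

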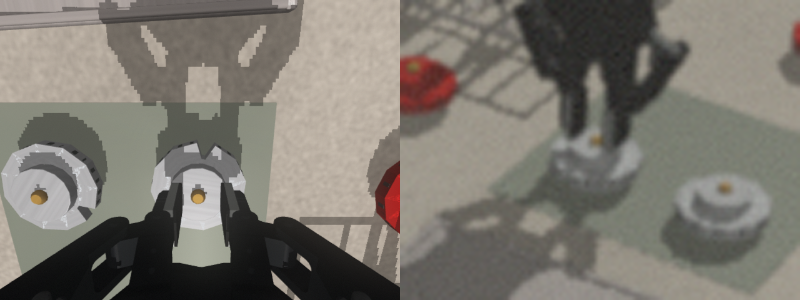

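Tips press on the neck top (z≈0.032) with TCP at −0.001, so tips sit ≈33 mm above the reported TCP. I'll go about 10 mm lower.

```bash
python3 -m pendant '[[[0,0,-0.2,0,0,0,0.6],[0,0,-0.2,0,0,0,0.6],[0,0,-0.1,0,0,0,0.6],[0,0,0.5,0,0,0,0.6],[0,0,0.9,0,0,0,0.6],[0,0,0.9,0,0,0,0.6]]]'|grep -E "pos|contact|open"
python3 -m pendant '[[[0,0,0,0,0,0,0.4],[0,0,0,0,0,0,0.4],[0,0,0,0,0,0,0.3],[0,0,0,0,0,0,0.3],[0,0,0,0,0,0,0.3]]]'|grep -E "pos|force|open"; python3 -c "from h import *;st()"
```

```text
tool_pos: [0.435, 0.3781, -0.0115]
contact_force: [0.2, 0.1, 0.1]
opening: 0.0514
tool_pos: [0.4356, 0.3788, -0.0103]
contact_force: [-0.1, -0.8, 5.5]
opening: 0.036
grip_force: 60.2
t12.40 pos [ 0.4356  0.3788 -0.0103] yaw -3.1414 tilt [0.0008 0.0006] F [-0.1214 -0.8077  5.5097] op 0.0360 g 60.2 q6 -0.99
```

```bash
python3 -m pendant '[[[0,0,-6,0,0,0,0.3],[0,0,-6,0,0,0,0.3],[18.8,-18.4,-6,0,0,0.505,0.3],[18.8,-18.4,-6,0,0,0.505,0.3],[18.8,-18.4,-6,0,0,0.505,0.3],[18.8,-18.4,-6,0,0,0.505,0.3],[18.8,-18.4,-6,0,0,0.505,0.3],[18.8,-18.4,-6,0,0,0.505,0.3]]]'|grep -E "pos|force|open"
python3 -m pendant '[[[0,0,0,0,0,0,0.3],[0,0,0,0,0,0,0.3]]]'|grep -E "pos|force|open"; python3 -c "
from h import *;st();print(go((.6193,.1903,.02),2.6366))"; python3 snap.py p1
```

```text
tool_pos: [0.6189, 0.1897, 0.0477]
contact_force: [-0.4, 0.0, -1.6]
opening: 0.0362
grip_force: 60.6
tool_pos: [0.6184, 0.1919, 0.0493]
contact_force: [0.1, 0.9, -0.5]
opening: 0.0364
grip_force: 60.6
t13.65 pos [0.6184 0.1919 0.0493] yaw 2.6386 tilt [-0.0002  0.0002] F [ 0.1476  0.9328 -0.4838] op 0.0364 g 60.6 q6 -1.04
(array([ 0.1 , -0.15,  2.93]), array([0.   , 0.   , 0.002]))
t13.70 pos [0.6186 0.1917 0.0494] yaw 2.6384 tilt [0.0001 0.0003] F [-0.0692 -0.1982 -0.7919] op 0.0358 g 60.6 q6 -1.04
```

Run:
```python
from meas import *
w=ld("p1"); 
for z in(.078,.082,.086):
    a=notch("p1",(.6186,.1917),z,(.027,.0315)); print(z,a[200:275:3].astype(int))
```

```text
0.078 [121 122 121 121 121 121 120 107  82 119 104  91  75  83 120 134 161 179
 190 187 175 176 177 177 194]
0.082 [122 122 122 121 121 121 121 121  91  99  82  70  71  92 121 140 161 180
 189 159 162 162 165 171 174]
0.086 [122 122 122 122 121 122 121 121 115  83  63  71  73 101 121 143 159 167
 171 147 150 151 156 161 155]
```

```bash
python3 -m pendant '[[[0.1,-0.15,2,0,0,0,0.3],[0.1,-0.15,3.5,0,0,0,0.3],[0.1,-0.15,3.9,0,0,0,0.3],[0.1,-0.15,3.9,0,0,0,0.3],[0.1,-0.15,3.9,0,0,0,0.3]]]'|grep -E "pos|contact"
python3 -m pendant '[[[0,0,0.3,0,0,0,0.3],[0,0,0.5,0,0,0,0.3],[0,0,0.5,0,0,0,0.3]]]'|grep -E "pos|contact"; python3 -c "from h import *;st()"
```

```text
tool_pos: [0.6207, 0.1892, 0.011]
contact_force: [0.8, -0.7, -0.9]
tool_pos: [0.6201, 0.1889, 0.0051]
contact_force: [-0.3, 0.1, -0.2]
t14.70 pos [0.6201 0.1889 0.0051] yaw 2.6365 tilt [-0.0001 -0.0001] F [-0.2847  0.0574 -0.2456] op 0.0359 g 60.6 q6 -1.04
```

```bash
python3 -m pendant '[[[-0.1,0.1,0.2,0,0,0,0.3],[-0.1,0.1,0.4,0,0,0,0.3],[-0.1,0.1,0.4,0,0,0,0.3]]]'|grep -E "pos|contact"
python3 -m pendant '[[[0,0,0.2,0,0,0,0.3],[0,0,0.2,0,0,0,0.3]]]'|grep -E "pos|contact"; python3 -c "from h import *;st()"
```

```text
tool_pos: [0.6195, 0.1902, 0.0009]
contact_force: [-0.4, -0.2, -0.7]
tool_pos: [0.62, 0.1903, -0.0002]
contact_force: [-1.5, -0.1, 1.9]
t15.32 pos [ 0.62    0.1903 -0.0002] yaw 2.6368 tilt [0.0006 0.0001] F [-1.4999 -0.1245  1.9155] op 0.0362 g 60.9 q6 -1.04
```

Seated home in the left cup at the first try (z drop matches). Release and go to crown B.

```bash
python3 -m pendant '[[[0,0,0,0,0,0,0.6],[0,0,0,0,0,0,0.7],[0,0,0,0,0,0,0.7],[0,0,-6,0,0,0,0.7],[0,0,-7,0,0,0,0.7]]]'|grep -E "pos|contact|open"; python3 -c "
from h import *
st();print(go((.5432,.3785,.07),np.pi,((.6195,.1903,.07),2.6366)))"
```

```text
tool_pos: [0.6227, 0.1912, 0.0742]
contact_force: [0.7, 0.8, 0.7]
opening: 0.0596
t15.95 pos [0.6227 0.1912 0.0742] yaw 2.6372 tilt [0.0083 0.0028] F [0.7311 0.8331 0.6539] op 0.0596 g 0.0 q6 -1.04
(array([-12.78,  15.78,   0.  ]), array([ 0.   ,  0.   , -0.505]))
```

```bash
python3 -m pendant '[[[-12.8,15.8,0,0,0,-0.505,0.7],[-12.8,15.8,0,0,0,-0.505,0.7],[-12.8,15.8,0,0,0,-0.505,0.7],[-12.8,15.8,0,0,0,-0.505,0.7],[-12.8,15.8,4,0,0,-0.505,0.7],[-12.8,15.8,4,0,0,-0.505,0.7]]]'|grep -E "pos"
python3 -m pendant '[[[0,0,0,0,0,0,0.7],[0,0,0,0,0,0,0.7]]]'|grep -E "pos";python3 snap.py b1;  python3 -c "
from h import *
print(go((.5432,.3785,-.01),np.pi))"
```

```text
tool_pos: [0.5413, 0.3767, 0.0258]
tool_pos: [0.5446, 0.3789, 0.0311]
t17.00 pos [0.5445 0.3789 0.0309] yaw 3.1409 tilt [0.0021 0.0018] F [0.0883 0.5452 0.0365] op 0.0599 g 0.0 q6 -0.84
(array([0.05, 0.13, 4.09]), array([-0.002,  0.002, -0.001]))
```

```bash
cat >> meas.py <<'E'
def brass(v,z=.0365):
    im=cv2.imread(f"pics/{v}.png"); h=cv2.cvtColor(im,cv2.COLOR_BGR2HSV); m=cv2.inRange(h,(10,120,80),(25,255,255))
    n,_,s,c=cv2.connectedComponentsWithStats(m); return [(np.round(c[i],1),s[i,4],plane(ld(v),c[i],z)) for i in range(1,n) if s[i,4]>15]
E
python3 -c "
from meas import *
print(brass('l1'),brass('b1'))"
python3 -m pendant '[[[0,0.1,2,0,0,0,0.7],[0,0.1,4,0,0,0,0.7],[0,0.1,4.15,0,0,0,0.7],[0,0.1,4.15,0,0,0,0.7],[0,0.1,4.15,0,0,0,0.7]]]'|grep -E "pos|contact|open"
```

```text
[(array([327. , 134.7]), np.int32(52), array([0.435 , 0.3783, 0.0365])), (array([219.9, 135.5]), np.int32(57), array([0.5424, 0.379 , 0.0365])), (array([491.9, 141.9]), np.int32(75), array([0.2688, 0.3856, 0.0365])), (array([270.2, 355. ]), np.int32(46), array([0.5024, 0.6315, 0.0365])), (array([288.2, 418.8]), np.int32(1485), array([0.4834, 0.7244, 0.0365])), (array([398.4, 423. ]), np.int32(73), array([0.3432, 0.731 , 0.0365])), (array([415.3, 424.4]), np.int32(187), array([0.3215, 0.7332, 0.0365])), (array([431.4, 420.3]), np.int32(84), array([0.3016, 0.7268, 0.0365])), (array([226., 434.]), np.int32(48), array([0.5641, 0.748 , 0.0365])), (array([106.3, 462.9]), np.int32(136), array([0.7261, 0.7953, 0.0365])), (array([544.5, 468. ]), np.int32(22), array([0.1449, 0.804 , 0.0365])), (array([112.1, 478.9]), np.int32(34), array([0.7229, 0.8225, 0.0365]))] [(array([324.3, 287. ]), np.int32(163), array([0.5429, 0.3791, 0.0365]))]
tool_pos: [0.5431, 0.3793, -0.0109]
contact_force: [0.3, -0.0, 1.0]
opening: 0.0602
```

```bash
python3 -m pendant '[[[0,0,0,0,0,0,0.4],[0,0,0,0,0,0,0.3],[0,0,0,0,0,0,0.3],[0,0,0,0,0,0,0.3],[0,0,0,0,0,0,0.3],[0,0,-5,0,0,0,0.3],[0,0,-7,0,0,0,0.3]]]'|grep -E "pos|force|open"
python3 -m pendant '[[[31.8,-0.8,0,0,0,1.79,0.3],[31.8,-0.8,0,0,0,1.79,0.3],[31.8,-0.8,0,0,0,1.79,0.3],[31.8,-0.8,0,0,0,1.79,0.3],[31.8,-0.8,0,0,0,1.79,0.3],[31.8,-0.8,0,0,0,1.79,0.3],[31.8,-0.8,0,0,0,1.79,0.3],[31.8,-0.8,0,0,0,1.79,0.3]]]'|grep -E "pos|force|open"; python3 -c "
from h import *
st(); print(go((.5512,.0608,.012),1.3516))"
```

```text
tool_pos: [0.5434, 0.3795, 0.0603]
contact_force: [1.5, -0.0, -2.2]
opening: 0.0363
grip_force: 60.4
tool_pos: [0.5499, 0.0603, 0.0572]
contact_force: [0.3, -0.2, -2.2]
opening: 0.0361
grip_force: 60.5
t19.50 pos [0.5499 0.0603 0.0572] yaw 1.6344 tilt [-0.0011  0.    ] F [ 0.3442 -0.178  -2.228 ] op 0.0361 g 60.5 q6 -1.90
(array([-0.14,  0.04,  4.52]), array([-0.   , -0.001,  0.283]))
```

```bash
python3 -m pendant '[[[-0.1,0,0,0,0,0.285,0.3],[-0.1,0,0,0,0,0.285,0.3],[-0.1,0,2.5,0,0,0.285,0.3],[-0.1,0,4.5,0,0,0.285,0.3],[-0.1,0,4.5,0,0,0.285,0.3],[-0.1,0,4.5,0,0,0.285,0.3]]]'|grep -E "pos|contact"; python3 -c "
from h import *
st(); print(go((.5512,.0608,.005),1.3516))"
```

```text
tool_pos: [0.5518, 0.0608, 0.0133]
contact_force: [0.4, 0.1, -0.5]
t20.25 pos [0.5518 0.0608 0.0133] yaw 1.3568 tilt [ 0.0007 -0.    ] F [ 0.3592  0.1495 -0.4867] op 0.0361 g 60.5 q6 -2.18
(array([ 0.06, -0.02,  0.83]), array([0.   , 0.001, 0.005]))
```

```bash
python3 -m pendant '[[[0,0,0.4,0,0,0.005,0.3],[0,0,0.8,0,0,0.005,0.3],[0,0,0.8,0,0,0.005,0.3]]]'|grep -E "pos|contact"
python3 -m pendant '[[[0,0,0.25,0,0,0,0.3],[0,0,0.45,0,0,0,0.3],[0,0,0.45,0,0,0,0.3]]]'|grep -E "pos|contact"
python3 -m pendant '[[[0,0,0.1,0,0,0,0.3],[0,0,0.1,0,0,0,0.3]]]'|grep -E "pos|contact"; python3 -c "
from h import *
st()"
```

```text
tool_pos: [0.5511, 0.0607, 0.0044]
contact_force: [0.4, 0.9, -1.7]
tool_pos: [0.5512, 0.0608, -0.0]
contact_force: [-1.0, 0.0, -1.4]
tool_pos: [0.5514, 0.0608, -0.0008]
contact_force: [0.2, -0.0, -2.0]
t21.25 pos [ 0.5514  0.0608 -0.0008] yaw 1.3516 tilt [-0. -0.] F [ 0.2032 -0.0088 -2.0484] op 0.0360 g 60.5 q6 -2.18
```

```bash
python3 -m pendant '[[[0,0,0.12,0,0,0,0.3],[0,0,0.12,0,0,0,0.3],[0,0,0.12,0,0,0,0.3]]]'|grep -E "pos|contact"
python3 -m pendant '[[[0,0,0,0,0,0,0.6],[0,0,0,0,0,0,0.7],[0,0,0,0,0,0,0.7],[0,0,-6,0,0,0,0.7],[0,0,-9,0,0,0,0.7],[0,0,-13,0,0,0,0.7]]]'|grep -E "pos|contact|open"; python3 -c "
from h import *
st();print(go((.48,.06,.22),np.pi))"
```

```text
tool_pos: [0.5515, 0.0608, -0.0011]
contact_force: [-2.8, -0.6, 5.4]
tool_pos: [0.5508, 0.0607, 0.1286]
contact_force: [0.9, 0.5, -0.2]
opening: 0.0597
t22.38 pos [0.5508 0.0607 0.1286] yaw 1.3515 tilt [-0.0012 -0.0001] F [ 0.8927  0.5285 -0.1803] op 0.0597 g 0.0 q6 -2.18
(array([ 6.91, -1.61, -9.13]), array([ 0.001, -0.001, -1.79 ]))
```

```bash
python3 -m pendant '[[[6.9,-1.6,-9.1,0,0,-1.79,0.7],[6.9,-1.6,-9.1,0,0,-1.79,0.7],[6.9,-1.6,-9.1,0,0,-1.79,0.7],[6.9,-1.6,-9.1,0,0,-1.79,0.7],[6.9,-1.6,-9.1,0,0,-1.79,0.7],[6.9,-1.6,-9.1,0,0,-1.79,0.7],[6.9,-1.6,-9.1,0,0,-1.79,0.7],[6.9,-1.6,-9.1,0,0,-1.79,0.7]]]'|grep -E "pos"
python3 -m pendant '[[[0,0,0,0,0,-0.3,0.7],[0,0,0,0,0,-0.3,0.7],[0,0,0,0,0,-0.3,0.7],[0,0,0,0,0,-0.3,0.7]]]'|grep -E "pos"; python3 snap.py h3
python3 -m pendant '[[[0.1,-10,0,0,0,0,0.7],[0.1,-10,0,0,0,0,0.7],[0.1,-10,0,0,0,0,0.7],[0.1,-10,0,0,0,0,0.7]]]'|grep -E "pos"; python3 snap.py h4
python3 -m pendant '[[[33,6,0,0,0,0,0.7],[33,6,0,0,0,0,0.7],[33,6,0,0,0,0,0.7],[33,6,0,0,0,0,0.7],[33,6,0,0,0,0,0.7],[33,6,0,0,0,0,0.7],[33,6,0,0,0,0,0.7],[33,6,0,0,0,0,0.7]]]'|grep -E "pos"; python3 snap.py r3
python3 - <<'E'
from tiles import *
A=(.544,-.2655,.022);Rr=(.6332,-.0604,.022);M=(.5512,.0608,.032)
SR=(.4414,-.0567,.008);SM=(.4359,.0555,.008)
cs=[("r1",A),("r3",A),("h3",Rr),("h4",Rr),("h3",M),("h4",M),("h3",SR),("h4",SR),("h3",SM),("h4",SM)]
tiles(cs,"pics/t2.png",32,5,5)
E
```

```text
tool_pos: [0.4805, 0.0602, 0.2189]
tool_pos: [0.4806, 0.0602, 0.219]
t23.93 pos [0.4806 0.0602 0.219 ] yaw -3.1334 tilt [0. 0.] F [-0.4028 -0.6323 -0.1566] op 0.0596 g 0.0 q6 -0.44
tool_pos: [0.5803, 0.0601, 0.2188]
t24.48 pos [0.5801 0.0602 0.2193] yaw -3.1320 tilt [0.0004 0.0001] F [-0.4596  0.1443  0.0759] op 0.0600 g 0.0 q6 -0.36
tool_pos: [0.5237, -0.2696, 0.2196]
t25.52 pos [ 0.5239 -0.2693  0.2195] yaw -3.1305 tilt [0.0009 0.    ] F [ 0.9575 -0.0433  0.0588] op 0.0599 g 0.0 q6 0.22
r1 [249 184]; r3 [270 179]; h3 [124  45]; h4 [233  46]; h3 [218 177]; h4 [319 178]; h3 [331  53]; h4 [435  54]; h3 [332 168]; h4 [427 169];
```

View pics/t2.png

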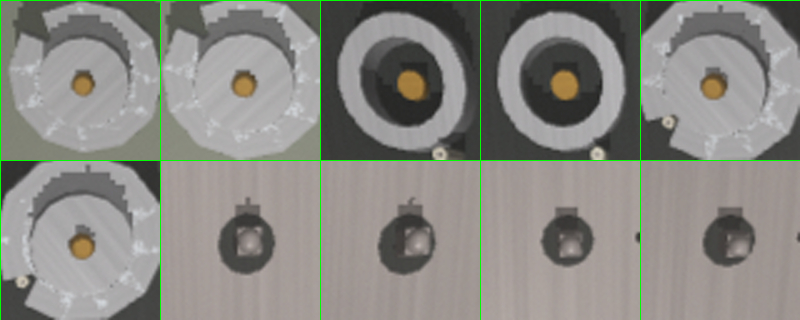

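M crown sits with the white electrode in its notch (tile (668,121) and (22,281)). Now measuring crown A, cup R, its electrode and the shafts.

```bash
cat >> meas.py <<'E'
def ringfit(vs,x0,z=.022):
    from scipy.optimize import minimize
    G=[(ld(v),cv2.GaussianBlur(cv2.imread(f"pics/{v}.png",0).astype(np.float32),(0,0),.7)) for v in vs]
    an=np.linspace(0,2*np.pi,72,endpoint=False)
    def samp(p,g,c,rs):
        uv=np.array([proj(p,(c[0]+r*np.cos(a),c[1]+r*np.sin(a),z)) for r in rs for a in an],np.float32)
        return cv2.remap(g,uv[:,0].copy(),uv[:,1].copy(),cv2.INTER_LINEAR).mean()
    f=lambda c:-sum(samp(p,g,c,[.0175,.0195,.0215])-samp(p,g,c,[.025,.0265])/2-samp(p,g,c,[.0105,.013])/2 for p,g in G)
    return minimize(f,x0[:2],method="Nelder-Mead",options=dict(initial_simplex=np.array(x0[:2])+[[0,0],[.003,0],[0,.003]],xatol=1e-4,fatol=.01)).x
E
python3 - <<'E'
from meas import *
for n,*a in [("A pin","r1",(249,184),(83,84),"r3",(270,179),(85,85)),("A neck","r1",(249,184),(83,80),"r3",(270,179),(84.5,82)),
 ("eR","h3",(124,45),(120,154),"h4",(233,46),(118,154)),("SR","h3",(331,53),(90,82),"h4",(435,54),(99,82)),("SRw","h3",(331,53),(86,83),"h4",(435,54),(87,83)),
 ("SM","h3",(332,168),(90,85.5),"h4",(427,169),(99,85.5)),("SMw","h3",(332,168),(87.5,80.5),"h4",(427,169),(89,80.5))]:
    x,e=T2(*a,s=2.5); print(n,x,"%.4f"%e)
    if n=="eR": eR=x
c=ringfit(["h3","h4"],(.633,-.06)); d=eR[:2]-c; print("R",c,ringfit(["h3"],c),ringfit(["h4"],c),np.hypot(*d),np.arctan2(d[1],d[0]))
print("M,L check",ringfit(["h1","h2"],(.5512,.0608)),ringfit(["h1","h2"],(.619,.19)))
print([b for v in("r1","r2","r3") for b in brass(v) if abs(b[2][1]+.265)<.03 and b[2][0]<.6])
print("brass M",[b for v in("h3","h4") for b in brass(v,.0465) if abs(b[2][1]-.06)<.02])
for v in("r1","r2","r3"): print(nang(v,(.5445,-.2655)))
E
```

```text
A pin [ 0.541  -0.2675  0.0404] 0.0001
A neck [ 0.5414 -0.2678  0.0351] 0.0003
eR [ 0.6193 -0.0344  0.0286] 0.0000
SR [ 0.4393 -0.0545  0.0212] 0.0001
SRw [ 0.4396 -0.0554  0.0099] 0.0001
SM [0.4337 0.0545 0.0215] 0.0000
SMw [0.4333 0.0547 0.0091] 0.0000
R [ 0.6329 -0.0596] [ 0.6329 -0.0596] [ 0.6329 -0.0596] 0.028626367800783623 2.06653842532533
M,L check [0.5511 0.061 ] [0.6193 0.1901]
[(array([281.9, 217.4]), np.int32(46), array([ 0.5414, -0.2667,  0.0365])), (array([356.6, 217.2]), np.int32(45), array([ 0.5417, -0.2667,  0.0365])), (array([303.4, 212.7]), np.int32(53), array([ 0.5415, -0.2666,  0.0365]))]
brass M [(array([247. , 211.3]), np.int32(61), array([0.5511, 0.06  , 0.0465])), (array([351.6, 212.2]), np.int32(57), array([0.5515, 0.0599, 0.0465]))]
(308, np.float64(5.381229179763405))
(308, np.float64(5.37602295915019))
(308, np.float64(5.3779678993418))
```

Run:
```python
from meas import *
for v in("r1","r2","r3"): print(nang(v,(.5415,-.2668)))
st();print(go((.5415,-.2667,-.0105),2.6))
```

```text
(314, np.float64(5.480839432625542))
(314, np.float64(5.4752894336296904))
(314, np.float64(5.477110515743223))
t25.52 pos [ 0.5239 -0.2693  0.2195] yaw -3.1305 tilt [0.0009 0.    ] F [ 0.9575 -0.0433  0.0588] op 0.0599 g 0.0 q6 0.22
(array([-0.24, -1.74, 23.01]), array([-0.001,  0.   ,  0.553]))
```

```bash
python3 -m pendant '[[[-0.24,-1.74,6,0,0,0.553,0.7],[-0.24,-1.74,12,0,0,0.553,0.7],[-0.24,-1.74,18,0,0,0.553,0.7],[-0.24,-1.74,18.5,0,0,0.553,0.7],[-0.24,-1.74,21,0,0,0.553,0.7],[-0.24,-1.74,23,0,0,0.553,0.7],[-0.24,-1.74,23,0,0,0.553,0.7],[-0.24,-1.74,23,0,0,0.553,0.7]]]'|grep -E "pos|contact"
python3 -m pendant '[[[0,0,0,0,0,0,0.4],[0,0,0,0,0,0,0.3],[0,0,0,0,0,0,0.3],[0,0,0,0,0,0,0.3],[0,0,0,0,0,0,0.3]]]'|grep -E "pos|force|open"; python3 -c "
from h import *
st();print(go((.6329,-.0596,.06),5.473))"
```

```text
tool_pos: [0.5431, -0.2682, -0.0083]
contact_force: [0.1, 0.4, -0.6]
tool_pos: [0.5424, -0.2682, -0.0088]
contact_force: [-1.2, 1.1, 6.7]
opening: 0.0362
grip_force: 59.1
t27.15 pos [ 0.5424 -0.2682 -0.0088] yaw 2.5996 tilt [ 0.0028 -0.0012] F [-1.1522  1.0955  6.6868] op 0.0362 g 59.1 q6 -0.34
(array([-22.54,   2.98,  -6.88]), array([-0.001, -0.004, -2.873]))
```

```bash
python3 -m pendant '[[[0,0,-5,0,0,0,0.3],[0,0,-7,0,0,0,0.3],[-22.5,3,-7,0,0,-2.873,0.3],[-22.5,3,-7,0,0,-2.873,0.3],[-22.5,3,-7,0,0,-2.873,0.3],[-22.5,3,-7,0,0,-2.873,0.3],[-22.5,3,-7,0,0,-2.873,0.3],[-22.5,3,-7,0,0,-2.873,0.3]]]'|grep -E "pos|open"
python3 -m pendant '[[[0,0,0,0,0,-1.8,0.3],[0,0,0,0,0,-1.8,0.3],[0,0,0,0,0,-1.8,0.3],[0,0,0,0,0,-1.8,0.3],[0,0,0,0,0,-1.8,0.3],[0,0,0,0,0,-1.8,0.3],[0,0,0,0,0,-1.8,0.3],[0,0,0,0,0,-1.8,0.3]]]'|grep -E "pos|open"; python3 -c "
from h import *
st();print(go((.6335,-.059,.013),5.473))"
```

```text
tool_pos: [0.6319, -0.0588, 0.0591]
opening: 0.0361
tool_pos: [0.6317, -0.0596, 0.0593]
opening: 0.0355
t29.15 pos [ 0.6317 -0.0596  0.0593] yaw -1.0530 tilt [-0.      0.0002] F [ 0.5568 -0.6138 -0.9625] op 0.0355 g 60.4 q6 1.94
(array([0.19, 0.03, 4.63]), array([-0.   , -0.   , -0.243]))
```

```bash
python3 -m pendant '[[[0.15,0,0,0,0,-0.243,0.3],[0.15,0,2,0,0,-0.243,0.3],[0.15,0,4,0,0,-0.243,0.3],[0.15,0,4.6,0,0,-0.243,0.3],[0.15,0,4.6,0,0,-0.243,0.3],[0.15,0,4.6,0,0,-0.243,0.3]]]'|grep -E "pos|contact"; python3 -c "
from h import *
st();print(go((.6335,-.059,.005),5.473))"
python3 -m pendant '[[[0,0,0.4,0,0,0,0.3],[0,0,0.7,0,0,0,0.3],[0,0,0.7,0,0,0,0.3]]]'|grep -E "pos|contact"
python3 -m pendant '[[[0,0,0.25,0,0,0,0.3],[0,0,0.45,0,0,0,0.3],[0,0,0.45,0,0,0,0.3]]]'|grep -E "pos|contact"; python3 -c "
from h import *
st();print(go((.6335,-.059,.000),5.473))"
```

```text
tool_pos: [0.6339, -0.059, 0.0141]
contact_force: [0.0, 0.7, -1.6]
t29.90 pos [ 0.6339 -0.059   0.0141] yaw -0.8163 tilt [ 0.0017 -0.0001] F [ 0.0483  0.7242 -1.6362] op 0.0361 g 60.4 q6 2.17
(array([-0.03, -0.02,  0.91]), array([ 0.001, -0.001, -0.006]))
tool_pos: [0.6331, -0.0589, 0.0057]
contact_force: [0.2, -0.4, -0.8]
tool_pos: [0.6332, -0.0589, 0.0015]
contact_force: [0.8, 0.5, -0.7]
t30.65 pos [ 0.6332 -0.0589  0.0015] yaw -0.8165 tilt [0.0002 0.    ] F [ 0.7591  0.5004 -0.6718] op 0.0361 g 60.5 q6 2.17
(array([0.01, 0.03, 0.15]), array([ 0.   , -0.   , -0.006]))
```

```bash
python3 -m pendant '[[[0,0,0.15,0,0,0,0.3],[0,0,0.15,0,0,0,0.3],[0,0,0.15,0,0,0,0.3]]]'|grep -E "pos|contact"
```

```text
tool_pos: [0.6334, -0.0589, 0.0013]
contact_force: [-2.3, 2.3, 6.0]
```

```bash
python3 -m pendant '[[[0,0,0,0,0,0,0.6],[0,0,0,0,0,0,0.7],[0,0,0,0,0,0,0.7],[0,0,-6,0,0,0,0.7],[0,0,-10,0,0,0,0.7],[0,0,-14,0,0,0,1]]]'|grep -E "pos|contact|open"; python3 -c "
from h import *
st();print(go((.6,-.27,.20),3.1416))"
```

```text
tool_pos: [0.633, -0.059, 0.1414]
contact_force: [1.0, 1.0, 0.1]
opening: 0.0763
t31.77 pos [ 0.633  -0.059   0.1414] yaw -0.8166 tilt [0.0003 0.    ] F [0.971  0.9988 0.1194] op 0.0763 g 0.0 q6 2.17
(array([-16.85,  13.12,  -5.86]), array([-0.   , -0.   ,  2.325]))
```

```bash
python3 -m pendant '[[[-16.9,13.1,-5.9,0,0,2.325,1],[-16.9,13.1,-5.9,0,0,2.325,1],[-16.9,13.1,-5.9,0,0,2.325,1],[-16.9,13.1,-5.9,0,0,2.325,1],[-16.9,13.1,-5.9,0,0,2.325,1],[-16.9,13.1,-5.9,0,0,2.325,1],[-16.9,13.1,-5.9,0,0,2.325,1],[-16.9,13.1,-5.9,0,0,2.325,1]]]'|grep -E "pos"
python3 -m pendant '[[[0,0,0,0,0,0.83,1],[0,0,0,0,0,0.83,1],[0,0,0,0,0,0.83,1],[0,0,0,0,0,0.83,1],[0,0,0,0,0,0.83,1],[0,0,0,0,0,0.83,1]]]'|grep -E "pos"; python3 snap.py r4
python3 - <<'E'
from tiles import *
c1=(.632,-.27,.01);c2=(.535,-.3696,.01);k1=(.452,-.37,.03);k2=(.4835,-.4609,.03);Rr=(.6329,-.0596,.03)
tiles([(v,o) for o in(c1,c2,k1,k2) for v in("r3","r4")],"pics/t3.png",36,5.5,4)
E
```

```text
tool_pos: [0.5995, -0.2702, 0.1987]
tool_pos: [0.5996, -0.2701, 0.1988]
t33.58 pos [ 0.5996 -0.2701  0.1988] yaw 3.1383 tilt [-0.0003  0.0001] F [ 0.0425 -0.2245 -1.1193] op 0.0854 g 0.0 q6 0.18
r3 [182 167]; r4 [253 173]; r3 [275  67]; r4 [355  65]; r3 [365  66]; r4 [456  63]; r3 [335 -49]; r4 [430 -59];
```

View pics/t3.png

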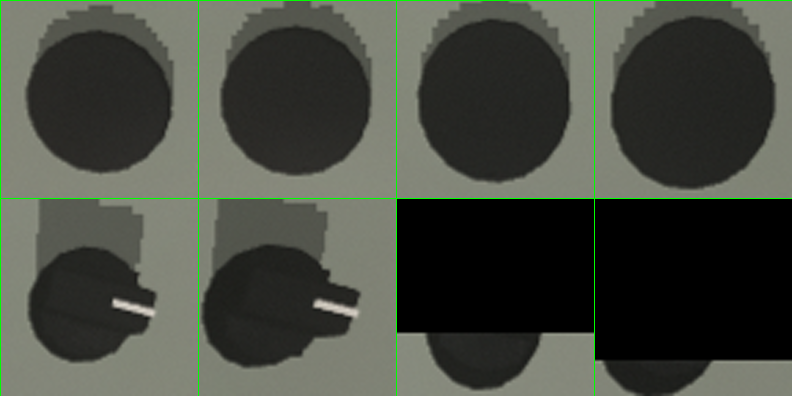

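Run:
```python
from meas import *
for n,*a in [("cap1","r3",(182,167),(99.5,101.5),"r4",(253,173),(97.5,101)),("cap2","r3",(275,67),(98,100.5),"r4",(355,65),(99,102.5)),
 ("k1tip","r3",(365,66),(154,116),"r4",(456,63),(159,116)),("k1in","r3",(365,66),(113,104),"r4",(456,63),(117,105))]:
    print(n,*T2(*a)); 
    for v,o,t in (a[:3],a[3:]): print(plane(ld(v),np.array(o)+np.array(t)/2.75-.3,.013))
st();print(go((.632,-.269,-.02),3.1416))
```

```text
cap1 [ 0.6327 -0.2692  0.0079] 5.824507130172245e-05
[ 0.6312 -0.2702  0.013 ]
[ 0.6322 -0.2702  0.013 ]
cap2 [ 0.5356 -0.3691  0.0103] 4.1697851109666405e-05
[ 0.5355 -0.3689  0.013 ]
[ 0.5361 -0.369   0.013 ]
k1tip [ 0.4343 -0.3647  0.0339] 8.620835278100323e-05
[ 0.4291 -0.3658  0.013 ]
[ 0.4242 -0.366   0.013 ]
k1in [ 0.4485 -0.368   0.0354] 7.553117621385188e-05
[ 0.4438 -0.3696  0.013 ]
[ 0.4385 -0.3695  0.013 ]
t33.58 pos [ 0.5996 -0.2701  0.1988] yaw 3.1383 tilt [-0.0003  0.0001] F [ 0.0425 -0.2245 -1.1193] op 0.0854 g 0.0 q6 0.18
(array([-0.12, -3.24, 21.88]), array([ 0.   ,  0.   , -0.003]))
```

```bash
python3 -m pendant '[[[0,-3.26,6,0,0,0,0.85],[0,-3.26,12,0,0,0,0.85],[0,-3.26,18,0,0,0,0.85],[0,-3.26,18,0,0,0,0.85],[0,-3.26,18,0,0,0,0.85]]]'|grep -E "pos|contact|open"; python3 -c "
from h import *
print(go((.6322,-.2697,-.029),3.1416))"
```

```text
tool_pos: [0.6341, -0.2714, 0.0222]
contact_force: [0.5, -0.2, 2.3]
opening: 0.0725
(array([-0.18,  0.21,  5.12]), array([-0.004, -0.002, -0.004]))
```

```bash
python3 -m pendant '[[[0,0,2.5,0,0,0,0.85],[0,0,4.2,0,0,0,0.85],[0,0,4.7,0,0,0,0.85],[0,0,4.8,0,0,0,0.85],[0,0,4.8,0,0,0,0.85],[0,0,4.8,0,0,0,0.85]]]'|grep -E "pos|contact|open"
python3 -m pendant '[[[0,0,0,0,0,0,0.6],[0,0,0,0,0,0,0.5],[0,0,0,0,0,0,0.5],[0,0,0,0,0,0,0.5],[0,0,0,0,0,0,0.5]]]'; python3 -c "
from h import *
st()"
```

```text
tool_pos: [0.6327, -0.2705, -0.0283]
contact_force: [-0.1, -0.8, -0.5]
opening: 0.0724
t: 35.58
tool_pos: [0.6328, -0.2705, -0.0279]
ee_rot: [-2.216, 2.226, -0.002]
contact_force: [-1.0, 0.4, 5.2]
opening: 0.0506
grip_force: 61.8
t35.58 pos [ 0.6328 -0.2705 -0.0279] yaw 3.1369 tilt [ 0.0013 -0.0007] F [-0.9708  0.4269  5.1749] op 0.0506 g 61.8 q6 0.17
```

```bash
python3 -m pendant '[[[0,0,-5,0,0,0,0.5],[0,0,-8,0,0,0,0.5],[-21,0,-8,0,0,0,0.5],[-21,0,-8,0,0,0,0.5],[-21,0,-8,0,0,0,0.5],[-21,0,-8,0,0,0,0.5],[-21,0,-6,0,0,0,0.5],[-21,0,-6,0,0,0,0.5]]]'|grep -E "pos|open"
python3 -m pendant '[[[0,0,0,0,0,0,0.5],[0,0,0,0,0,0,0.5]]]'|grep -E "pos|force"; python3 -c "
from h import *
print(go((.6329,-.0604,.02),3.1416))"
```

```text
tool_pos: [0.6316, -0.0604, 0.029]
opening: 0.0502
tool_pos: [0.6338, -0.061, 0.0317]
contact_force: [0.8, -0.2, -0.8]
grip_force: 62.5
(array([-0.05,  0.09,  1.17]), array([-0.001, -0.   , -0.006]))
```

```bash
python3 -m pendant '[[[-0.05,0.05,0.7,0,0,0,0.5],[-0.05,0.05,1.2,0,0,0,0.5],[-0.05,0.05,1.2,0,0,0,0.5],[-0.05,0.05,1.2,0,0,0,0.5]]]'|grep -E "pos|contact"
python3 -m pendant '[[[0,0,0.4,0,0,0,0.5],[0,0,0.4,0,0,0,0.5],[0,0,0.4,0,0,0,0.5]]]'|grep -E "pos|contact"
python3 -m pendant '[[[0,0,0.15,0,0,0,0.5],[0,0,0.15,0,0,0,0.5],[0,0,0.15,0,0,0,0.5]]]'|grep -E "pos|contact"
```

```text
tool_pos: [0.6329, -0.0598, 0.019]
contact_force: [-0.2, 1.2, -1.0]
tool_pos: [0.6328, -0.0598, 0.015]
contact_force: [0.3, -0.2, -0.7]
tool_pos: [0.6331, -0.0598, 0.0141]
contact_force: [-1.3, -0.5, 4.7]
```

```bash
python3 -m pendant '[[[0,0,0,0,0,0,0.8],[0,0,0,0,0,0,0.85],[0,0,-6,0,0,0,0.85],[0,0,-12,0,0,0,0.85],[0,0,-12,0,0,0,0.85]]]'|grep -E "pos|contact|open"
python3 -m pendant '[[[28,9.7,0,0,0,0,0.85],[28,9.7,0,0,0,0,0.85],[28,9.7,0,0,0,0,0.85],[28,9.7,0,0,0,0,0.85],[28,9.7,0,0,0,0,0.85],[28,9.7,0,0,0,0,0.85],[28,9.7,0,0,0,0,0.85]]]'|grep -E "pos|contact|open"; python3 snap.py r5
cat >> meas.py <<'E'
def dark(v,z,lo=300):
    im=cv2.imread(f"pics/{v}.png"); m=cv2.inRange(cv2.GaussianBlur(im,(0,0),1),(0,0,0),(58,58,58))
    n,_,s,c=cv2.connectedComponentsWithStats(m); return [(np.round(c[i],1),s[i],plane(ld(v),c[i],z)) for i in range(1,n) if s[i,4]>lo]
E
python3 -c "
from meas import *
for b in dark('r4',.01):print(b)
print()
for b in dark('r5',.01):print(b)
print(go((.5358,-.369,-.0285),3.1416))"
```

```text
tool_pos: [0.6364, -0.06, 0.1398]
contact_force: [-0.2, -1.0, -0.1]
opening: 0.0726
tool_pos: [0.5343, -0.339, 0.1328]
contact_force: [-0.3, 0.7, -0.1]
opening: 0.0728
t39.62 pos [ 0.5346 -0.3385  0.133 ] yaw 3.1372 tilt [-0.0004  0.0006] F [ 0.2922 -0.3825 -0.8029] op 0.0728 g 0.0 q6 0.31
(array([451.9,   4.8]), array([435,   0,  36,  13, 345], dtype=int32), array([ 0.487, -0.447,  0.01 ]))
(array([390.7, 101.6]), array([ 362,   71,   58,   62, 2810], dtype=int32), array([ 0.5356, -0.3695,  0.01  ]))
(array([481.7, 101.4]), array([ 458,   80,   56,   44, 1638], dtype=int32), array([ 0.4523, -0.3694,  0.01  ]))
(array([288.3, 208.6]), array([ 262,  183,   53,   52, 2185], dtype=int32), array([ 0.6323, -0.2704,  0.01  ]))
(array([319.7, 425.1]), array([    0,   308,   640,   172, 55995], dtype=int32), array([ 0.6027, -0.008 ,  0.01  ]))
(array([294. , 363.6]), array([ 265,  347,   60,   41, 1280], dtype=int32), array([ 0.6312, -0.0929,  0.01  ]))

(array([388.4,  59.3]), array([ 362,   31,   60,   58, 2393], dtype=int32), array([ 0.4846, -0.4624,  0.01  ]))
(array([319.3, 187.4]), array([ 287,  154,   65,   67, 3438], dtype=int32), array([ 0.5355, -0.3696,  0.01  ]))
(array([423.5, 186.4]), array([ 398,  163,   58,   47, 1906], dtype=int32), array([ 0.4523, -0.3699,  0.01  ]))
(array([320.2, 422.2]), array([    0,   302,   640,   178, 57067], dtype=int32), array([ 0.5363, -0.1408,  0.01  ]))
(array([ 3.06, -0.14, 16.14]), array([ 0.   ,  0.001, -0.004]))
```

```bash
python3 -m pendant '[[[3.1,-0.1,5,0,0,0,0.85],[3.1,-0.1,10,0,0,0,0.85],[3.1,-0.1,13,0,0,0,0.85],[3.1,-0.1,15,0,0,0,0.85],[3.1,-0.1,16.1,0,0,0,0.85],[3.1,-0.1,16.1,0,0,0,0.85],[3.1,-0.1,16.1,0,0,0,0.85]]]'|grep -E "pos|contact|open"
python3 -m pendant '[[[0,0,0,0,0,0,0.6],[0,0,0,0,0,0,0.5],[0,0,0,0,0,0,0.5],[0,0,0,0,0,0,0.5],[0,0,0,0,0,0,0.5]]]'|grep -E "pos|force|open"; python3 -c "
from h import *
st();print(go((.5512,.0606,.05),3.1416))"
```

```text
tool_pos: [0.5362, -0.3704, -0.0263]
contact_force: [-0.5, 0.2, 0.7]
opening: 0.0726
tool_pos: [0.5362, -0.3708, -0.0256]
contact_force: [-1.8, 0.8, 5.5]
opening: 0.0497
grip_force: 61.0
t41.12 pos [ 0.5362 -0.3708 -0.0256] yaw 3.1369 tilt [ 0.0024 -0.0014] F [-1.7755  0.8107  5.4735] op 0.0497 g 61.0 q6 0.36
(array([-43.13,  -1.32,  -7.61]), array([-0.002, -0.001, -0.005]))
```

```bash
python3 -m pendant '[[[0,0,-6,0,0,0,0.5],[-5,-0.2,-10,0,0,0,0.5],[-43,-1.5,-10,0,0,0,0.5],[-43,-1.5,-10,0,0,0,0.5],[-43,-1.5,-10,0,0,0,0.5],[-43,-1.5,-10,0,0,0,0.5],[-43,-1.5,-10,0,0,0,0.5],[-43,-1.5,-10,0,0,0,0.5]]]'|grep -E "pos|open"
python3 -m pendant '[[[0,0,4,0,0,0,0.5],[0,0,4,0,0,0,0.5],[0,0,4,0,0,0,0.5]]]'|grep -E "pos|force"; python3 -c "
from h import *
print(go((.5512,.0591,.022),3.1416))"
```

```text
tool_pos: [0.552, 0.0552, 0.073]
opening: 0.0493
tool_pos: [0.5529, 0.0525, 0.0337]
contact_force: [0.4, -0.3, -0.2]
grip_force: 62.5
(array([-0.66,  0.17,  1.17]), array([-0.001, -0.   , -0.005]))
```

```bash
python3 -m pendant '[[[-0.6,0.15,0,0,0,0,0.5],[-0.6,0.15,0.6,0,0,0,0.5],[-0.6,0.15,1.1,0,0,0,0.5],[-0.6,0.15,1.1,0,0,0,0.5],[-0.6,0.15,1.1,0,0,0,0.5]]]'|grep -E "pos|contact"; python3 -c "
from h import *
print(go((.5512,.0591,.0175),3.1416))"
```

```text
tool_pos: [0.5507, 0.0591, 0.0215]
contact_force: [-0.4, 0.3, -1.0]
(array([-0.  , -0.05,  0.4 ]), array([ 0.   , -0.   , -0.005]))
```

```bash
python3 -m pendant '[[[0,0,0.4,0,0,0,0.5],[0,0,0.4,0,0,0,0.5],[0,0,0.4,0,0,0,0.5]]]'|grep -E "pos|contact"
python3 -m pendant '[[[0,0,0.15,0,0,0,0.5],[0,0,0.15,0,0,0,0.5],[0,0,0.15,0,0,0,0.5]]]'|grep -E "pos|contact"
python3 -m pendant '[[[0,0,0.1,0,0,0,0.5],[0,0,0.1,0,0,0,0.5]]]'|grep -E "pos|contact"
```

```text
tool_pos: [0.5507, 0.0592, 0.0175]
contact_force: [0.0, 1.0, -1.1]
tool_pos: [0.5509, 0.0592, 0.0165]
contact_force: [-2.0, 0.2, 4.7]
tool_pos: [0.551, 0.0592, 0.0163]
contact_force: [-4.0, 0.7, 10.5]
```

```bash
python3 -m pendant '[[[0,0,0,0,0,0,0.8],[0,0,0,0,0,0,0.85],[0,0,-6,0,0,0,0.85],[0,0,-12,0,0,0,0.85],[-5,0,-18,0,0,0,0.85],[-8,0,-24,0,0,0,0.85],[-8,0,-24,0,0,0,0.85],[-8,0,-24,0,0,0,0.85]]]'|grep -E "pos|contact|open"; python3 snap.py h5
python3 -m pendant '[[[47,6,7,0,0,0,0.85],[47,6,7,0,0,0,0.85],[47,6,7,0,0,0,0.85],[47,6,7,0,0,0,0.85],[47,6,7,0,0,0,0.85],[47,6,7,0,0,0,0.85],[47,6,7,0,0,0,0.85],[47,6,7,0,0,0,0.5]]]'|grep -E "pos|contact|open"; python3 snap.py r6
python3 -m pendant '[[[0,0,5,0,0,0,0.5],[0,4,5,0,0,0,0.5],[0,4,5,0,0,0,0.5],[0,4,5,0,0,0,0.5]]]'|grep -E "pos|contact|open"; python3 snap.py r7
python3 - <<'E'
from tiles import *
L=(.6193,.1903,.035);M=(.5512,.0606,.045);Rr=(.6329,-.0596,.045)
k1=(.4525,-.37,.03);k2=(.4845,-.462,.03)
tiles([("h5",Rr),("h5",M),("h5",L),("r6",k1),("r6",k2),("r7",k1),("r7",k2),("r5",k2)],"pics/t4.png",36,5.5,4)
E
```

```text
tool_pos: [0.5517, 0.1402, 0.2558]
contact_force: [0.0, 0.2, -1.1]
opening: 0.0726
t45.17 pos [0.551  0.1395 0.2543] yaw 3.1371 tilt [-0.0006  0.0002] F [-0.2564 -0.6011 -0.3566] op 0.0730 g 0.0 q6 -0.53
tool_pos: [0.4862, -0.3331, 0.1822]
contact_force: [1.1, 0.5, 0.6]
opening: 0.056
t46.23 pos [ 0.485  -0.3363  0.181 ] yaw 3.1317 tilt [-0.0063  0.001 ] F [ 0.2974 -2.6244  0.0515] op 0.0486 g 0.0 q6 0.33
tool_pos: [0.4482, -0.3305, 0.1344]
contact_force: [0.5, -0.2, 0.1]
opening: 0.0428
t46.77 pos [ 0.4488 -0.3304  0.1346] yaw 3.1363 tilt [-0.0002  0.0002] F [ 0.0177 -0.2653 -0.2135] op 0.0425 g 0.0 q6 0.35
h5 [194 -52]; h5 [286  89]; h5 [225 211]; r6 [323 139]; r6 [285  23]; r7 [279 143]; r7 [230   6]; r5 [358  19];
```

View pics/t4.png

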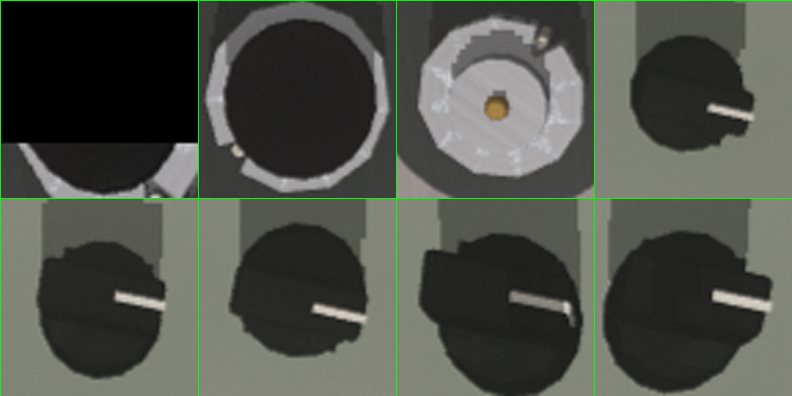

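Run:
```python
from meas import *
O={"k1":{"r6":(323,139),"r7":(279,143)},"k2":{"r6":(285,23),"r7":(230,6),"r5":(358,19)}}
px={"k1":{"r6":((114,108),(159,117)),"r7":((115,109),(168,120))},"k2":{"r6":((115,98),(165,108)),"r7":((114,98),(172,110)),"r5":((119,97),(176,108))}}
for k in px:
    P2=[]
    for j in(0,1):
        obs=[(ld(v),np.array(O[k][v])+np.array(px[k][v][j])/2.75-.3) for v in px[k]]
        x,e=tri(*obs); print(k,j,x,"%.4f"%e,[plane(p,u,.034)[:2] for p,u in obs]); P2.append(np.mean([plane(p,u,.034) for p,u in obs],0))
    d=P2[1]-P2[0]; a=np.arctan2(d[1],d[0]); print("  pointer dir",a,"len",np.hypot(*d[:2]),"centre",P2[1][:2]-.018*d[:2]/np.hypot(*d[:2]))
print(dark("r7",.008)); print(dark("r6",.008))
```

```text
k1 0 [ 0.4484 -0.3678  0.0337] 0.0002 [array([ 0.4484, -0.3676]), array([ 0.4484, -0.368 ])]
k1 1 [ 0.4342 -0.3648  0.0335] 0.0002 [array([ 0.4342, -0.3647]), array([ 0.4342, -0.365 ])]
  pointer dir 2.9355771736121996 len 0.014522849758283001 centre [ 0.4518 -0.3685]
k2 0 [ 0.4805 -0.4613  0.0352] 0.0001 [array([ 0.4805, -0.4615]), array([ 0.4806, -0.4616]), array([ 0.4803, -0.4616])]
k2 1 [ 0.4664 -0.4587  0.0352] 0.0003 [array([ 0.4661, -0.4588]), array([ 0.4667, -0.4589]), array([ 0.4663, -0.4591])]
  pointer dir 2.9568783592230896 len 0.014349070656505527 centre [ 0.484  -0.4622]
[(array([268. ,  47.1]), array([ 239,   19,   58,   59, 2434], dtype=int32), array([ 0.4862, -0.4632,  0.008 ])), (array([315. , 175.3]), array([ 292,  152,   48,   48, 1663], dtype=int32), array([ 0.4529, -0.3703,  0.008 ])), (array([318.5, 421. ]), array([    0,   295,   640,   185, 58604], dtype=int32), array([ 0.452 , -0.1305,  0.008 ]))]
[(array([320.2,  62.5]), array([ 299,   39,   45,   49, 1613], dtype=int32), array([ 0.4855, -0.4627,  0.008 ])), (array([356.4, 171.9]), array([ 337,  152,   43,   41, 1280], dtype=int32), array([ 0.4527, -0.3701,  0.008 ])), (array([318.2, 421. ]), array([    0,   298,   640,   182, 58095], dtype=int32), array([ 0.491 , -0.0893,  0.008 ]))]
```

L crown sits on its electrode and the M cap is centred. Knob1 centre is (0.452,−0.369) with pointer 2.94 rad; knob2 is (0.484,−0.462) with pointer 2.955; tip heights are 34–35 mm as they should be. Taking knob1.

```bash
python3 -m pendant '[[[3.8,-0.3,0,0,0,-1.375,0.5],[3.8,-0.3,2,0,0,-1.375,0.5],[3.8,-0.3,4,0,0,-1.375,0.5],[3.8,-0.3,6,0,0,-1.375,0.5],[3.8,-0.3,8,0,0,-1.375,0.5],[3.8,-0.3,10,0,0,-1.375,0.5],[3.8,-0.3,10,0,0,-1.375,0.5],[3.8,-0.3,10,0,0,-1.375,0.5]]]'|grep -E "pos|contact|open"
python3 -m pendant '[[[0,0,0,0,0,0,0.5],[0,0,0,0,0,0,0.5]]]' >/dev/null;  python3 -c "
from h import *
st();print(go((.452,-.3688,-.012),4.51))"
```

```text
tool_pos: [0.452, -0.3683, 0.0343]
contact_force: [-0.2, 0.3, 0.3]
opening: 0.0424
t48.02 pos [ 0.4519 -0.3683  0.0348] yaw -1.7727 tilt [0.0001 0.    ] F [-0.3651 -0.6171 -0.215 ] op 0.0427 g 0.0 q6 1.78
(array([0.02, 0.04, 4.68]), array([-0., -0.,  0.]))
```

```bash
python3 -m pendant '[[[0,0,2.5,0,0,0,0.5],[0,0,4,0,0,0,0.5],[0,0,4.7,0,0,0,0.5],[0,0,4.7,0,0,0,0.5],[0,0,4.7,0,0,0,0.5]]]'|grep -E "pos|contact|open"
python3 -m pendant '[[[0,0,0,0,0,0,0.25],[0,0,0,0,0,0,0],[0,0,0,0,0,0,0],[0,0,0,0,0,0,0],[0,0,0,0,0,0,0],[0,0,0,0,0,0,0]]]'|grep -E "pos|force|open"; python3 -c "
from h import *
st()"
```

```text
tool_pos: [0.4521, -0.3687, -0.0113]
contact_force: [-0.1, 0.4, -0.1]
opening: 0.043
tool_pos: [0.452, -0.3686, -0.0113]
contact_force: [-0.4, 0.2, 6.3]
opening: 0.0124
grip_force: 60.8
t49.40 pos [ 0.452  -0.3686 -0.0113] yaw -1.7713 tilt [ 0.0011 -0.0008] F [-0.3686  0.1594  6.2945] op 0.0124 g 60.8 q6 1.79
```

```bash
python3 -c "
from h import *
print(go((.4335,.0546,.05),4.767,((.452,-.3687,-.012),4.512)))"
```

```text
(array([-10.24, -41.11,  -6.2 ]), array([ 0.   ,  0.   , -0.255]))
```

```bash
python3 -m pendant '[[[0,0,-5,0,0,0,0],[-2,-5,-8,0,0,0,0],[-10.2,-41.1,-8,0,0,-0.255,0],[-10.2,-41.1,-8,0,0,-0.255,0],[-10.2,-41.1,-8,0,0,-0.255,0],[-10.2,-41.1,-8,0,0,-0.255,0],[-10.2,-41.1,-8,0,0,-0.255,0],[-10.2,-41.1,-8,0,0,-0.255,0]]]'|grep -E "pos|open"
python3 -m pendant '[[[0,0,3,0,0,0,0],[0,0,3,0,0,0,0],[0,0,3,0,0,0,0]]]' |grep -E "pos|force"; python3 -c "
from h import *
st();print(go((.4335,.0546,.017),4.767))"; python3 snap.py k1
```

```text
tool_pos: [0.4328, 0.0568, 0.0678]
opening: 0.0119
tool_pos: [0.4338, 0.0542, 0.0385]
contact_force: [0.2, -0.1, -0.9]
grip_force: 60.1
t50.77 pos [0.4338 0.0542 0.0385] yaw -1.5173 tilt [ 0.0001 -0.0004] F [ 0.2161 -0.1199 -0.9003] op 0.0125 g 60.1 q6 1.14
(array([-0.03, -0.04,  2.15]), array([ 0.   , -0.   , -0.001]))
t50.83 pos [0.4342 0.0542 0.0388] yaw -1.5177 tilt [0.0011 0.0001] F [0.4939 0.0725 0.5912] op 0.0121 g 60.1 q6 1.14
```

```bash
python3 -m pendant '[[[-0.03,-0.04,1.2,0,0,0,0],[-0.03,-0.04,2.2,0,0,0,0],[-0.03,-0.04,2.2,0,0,0,0],[-0.03,-0.04,2.2,0,0,0,0]]]'|grep -E "pos|contact"
python3 -m pendant '[[[0,0,0.3,0,0,0,0],[0,0,0.6,0,0,0,0],[0,0,0.6,0,0,0,0],[0,0,0.6,0,0,0,0]]]'|grep -E "pos|contact"
python3 -m pendant '[[[0,0,0.3,0,0,0,0],[0,0,0.3,0,0,0,0]]]'|grep -E "pos|contact"; python3 -c "
from h import *
st()"
```

```text
tool_pos: [0.4334, 0.0551, 0.016]
contact_force: [-0.7, -0.0, -0.9]
tool_pos: [0.4333, 0.0552, 0.01]
contact_force: [-0.5, -0.5, -1.0]
tool_pos: [0.433, 0.0551, 0.0067]
contact_force: [0.3, -0.1, 0.6]
t52.08 pos [0.433  0.0551 0.0067] yaw -1.5166 tilt [-0.0005 -0.0002] F [ 0.2791 -0.071   0.5799] op 0.0121 g 60.1 q6 1.14
```

```bash
python3 -m pendant '[[[0,0,0.3,0,0,0,0],[0,0,0.6,0,0,0,0],[0,0,0.9,0,0,0,0],[0,0,0.9,0,0,0,0],[0,0,0.9,0,0,0,0]]]'|grep -E "pos|contact"
python3 -m pendant '[[[0,0,0.15,0,0,0,0],[0,0,0.15,0,0,0,0],[0,0,0.15,0,0,0,0]]]'|grep -E "pos|contact"; python3 -c "
from h import *
st()"
```

```text
tool_pos: [0.4333, 0.0551, -0.002]
contact_force: [0.4, -0.7, 0.1]
tool_pos: [0.4335, 0.0552, -0.0033]
contact_force: [-0.1, -0.5, 2.6]
t53.08 pos [ 0.4335  0.0552 -0.0033] yaw -1.5165 tilt [0.0005 0.0002] F [-0.1116 -0.4932  2.6413] op 0.0121 g 60.4 q6 1.14
```

```bash
python3 -m pendant '[[[0,0,0.1,0,0,0,0],[0,0,0.1,0,0,0,0],[0,0,0.05,0,0,0,0.45],[0,0,0.05,0,0,0,0.45],[0,0,-6,0,0,0,0.5],[0,0,-9,0,0,0,0.5],[0,0,-9,0,0,0,0.5]]]'|grep -E "pos|contact|open"; python3 -c "
from h import *
st();print(go((.484,-.4622,.05),4.526))"
```

```text
tool_pos: [0.435, 0.0559, 0.0887]
contact_force: [0.6, -0.4, -0.1]
opening: 0.0426
t53.95 pos [0.435  0.0559 0.0887] yaw -1.5164 tilt [0.0049 0.0021] F [ 0.5808 -0.3836 -0.1443] op 0.0426 g 0.0 q6 1.14
(array([ 2.05, 52.  ,  3.78]), array([-0.002, -0.005,  0.241]))
```

```bash
python3 -m pendant '[[[2.05,52,0,0,0,0.24,0.5],[2.05,52,0,0,0,0.24,0.5],[2.05,52,0,0,0,0.24,0.5],[2.05,52,0,0,0,0.24,0.5],[2.05,52,0,0,0,0.24,0.5],[2.05,52,0,0,0,0.24,0.5],[2.05,52,0,0,0,0.24,0.5],[2.05,52,0,0,0,0.24,0.5]]]'|grep -E "pos"
python3 -m pendant '[[[0,0,4,0,0,0,0.5],[0,0,4,0,0,0,0.5],[0,0,4,0,0,0,0.5]]]' |grep pos; python3 snap.py k2; python3 -c "
from meas import *
print(go((.484,-.4622,-.011),4.526)); print([b for b in dark('k2',.008) if b[1][4]<20000])
"
```

```text
tool_pos: [0.4794, -0.4443, 0.0847]
tool_pos: [0.4801, -0.4424, 0.047]
t55.38 pos [ 0.4807 -0.4426  0.0479] yaw -1.7553 tilt [ 0.0011 -0.0014] F [0.7421 0.0144 1.0317] op 0.0426 g 0.0 q6 1.89
(array([0.68, 1.86, 5.9 ]), array([ 0.001, -0.001,  0.002]))
[(array([352.3, 244.9]), array([ 321,  211,   63,   76, 3353], dtype=int32), array([ 0.4836, -0.4625,  0.008 ]))]
```

```bash
python3 -m pendant '[[[0.6,1.86,0,0,0,0,0.5],[0.6,1.86,0,0,0,0,0.5],[0.6,1.86,3,0,0,0,0.5],[0.6,1.86,5,0,0,0,0.5],[0.6,1.86,5.8,0,0,0,0.5],[0.6,1.86,5.8,0,0,0,0.5],[0.6,1.86,5.8,0,0,0,0.5]]]'|grep -E "pos|contact"
python3 -m pendant '[[[0,0,0,0,0,0,0.25],[0,0,0,0,0,0,0],[0,0,0,0,0,0,0],[0,0,0,0,0,0,0],[0,0,0,0,0,0,0],[0,0,0,0,0,0,0]]]'|grep -E "pos|force|open"; python3 -c "
from h import *
st();print(go((.4395,-.055,.07),4.767))"
```

```text
tool_pos: [0.4833, -0.4624, -0.0101]
contact_force: [-0.2, 0.5, 0.2]
tool_pos: [0.4829, -0.4624, -0.0106]
contact_force: [-0.0, 1.1, 5.0]
opening: 0.012
grip_force: 60.7
t57.00 pos [ 0.4829 -0.4624 -0.0106] yaw -1.7563 tilt [ 0.0011 -0.001 ] F [-0.0245  1.0761  5.022 ] op 0.0120 g 60.7 q6 1.92
(array([-11.77, -39.24,  -8.11]), array([ 0.001, -0.001, -0.24 ]))
```

```bash
python3 -m pendant '[[[0,0,-5,0,0,0,0],[-1,-4,-8,0,0,0,0],[-11.9,-39.2,-8,0,0,-0.24,0],[-11.9,-39.2,-8,0,0,-0.24,0],[-11.9,-39.2,-8,0,0,-0.24,0],[-11.9,-39.2,-8,0,0,-0.24,0],[-11.9,-39.2,-8,0,0,-0.24,0],[-11.9,-39.2,-8,0,0,-0.24,0]]]'|grep -E "pos|open"
python3 -m pendant '[[[0,0,3,0,0,0,0],[0,0,3,0,0,0,0],[0,0,3,0,0,0,0]]]' |grep -E "pos|force"; python3 -c "
from h import *
st();print(go((.4385,-.055,.017),4.767))"
```

```text
tool_pos: [0.437, -0.0529, 0.0682]
opening: 0.0121
tool_pos: [0.4382, -0.0554, 0.039]
contact_force: [0.4, -0.2, 0.0]
grip_force: 60.0
t58.38 pos [ 0.4382 -0.0554  0.039 ] yaw -1.5173 tilt [ 0.0001 -0.0004] F [ 0.4226 -0.2028  0.0453] op 0.0123 g 60.0 q6 1.39
(array([ 0.03, -0.04,  2.2 ]), array([ 0.   , -0.   , -0.001]))
```

```bash
python3 -m pendant '[[[0.03,-0.04,1.2,0,0,0,0],[0.03,-0.04,2.2,0,0,0,0],[0.03,-0.04,2.2,0,0,0,0],[0.03,-0.04,2.2,0,0,0,0]]]'|grep -E "pos|contact"
python3 -m pendant '[[[0,0,0.3,0,0,0,0],[0,0,0.6,0,0,0,0],[0,0,0.6,0,0,0,0],[0,0,0.6,0,0,0,0]]]'|grep -E "pos|contact"
python3 -m pendant '[[[0,0,0.3,0,0,0,0],[0,0,0.3,0,0,0,0]]]'|grep -E "pos|contact"; python3 -c "
from h import *
st()"
```

```text
tool_pos: [0.4383, -0.0546, 0.0165]
contact_force: [0.4, -0.2, -0.6]
tool_pos: [0.4383, -0.0544, 0.0105]
contact_force: [0.3, -0.1, -0.7]
tool_pos: [0.4379, -0.0544, 0.0072]
contact_force: [0.2, -0.3, -1.4]
t59.62 pos [ 0.4379 -0.0544  0.0072] yaw -1.5167 tilt [-0.0005 -0.    ] F [ 0.1848 -0.3141 -1.3617] op 0.0121 g 60.0 q6 1.39
```

```bash
python3 -m pendant '[[[0,0,0.3,0,0,0,0],[0,0,0.6,0,0,0,0],[0,0,0.9,0,0,0,0],[0,0,0.9,0,0,0,0],[0,0,0.9,0,0,0,0]]]'|grep -E "pos|contact"
python3 -m pendant '[[[0,0,0.15,0,0,0,0],[0,0,0.15,0,0,0,0],[0,0,0.15,0,0,0,0]]]'|grep -E "pos|contact"
python3 -m pendant '[[[0,0,0.1,0,0,0,0],[0,0,0.1,0,0,0,0],[0,0,0.1,0,0,0,0]]]'|grep -E "pos|contact"
```

```text
tool_pos: [0.4382, -0.0544, -0.0015]
contact_force: [-0.2, 0.2, -0.7]
tool_pos: [0.4384, -0.0544, -0.0027]
contact_force: [-0.4, 1.0, 3.7]
tool_pos: [0.4385, -0.0544, -0.0028]
contact_force: [-6.0, 2.5, 14.6]
```

```bash
python3 -m pendant '[[[0,0,0,0,0,0,0.45],[0,0,0,0,0,0,0.45],[0,0,-6,0,0,0,0.5],[0,0,-12,0,0,0,0.5],[-3,-5,-18,0,0,0,0.5],[-9,-11,-24,0,0,0,0.5],[-13,-11,-29,0,0,0,0.5],[-13,-11,-29,0,0,0,0.5]]]'|grep -E "pos|open"
python3 -m pendant '[[[0,0,0,0,0,0,0.5],[0,0,0,0,0,0,0.5]]]' >/dev/null; python3 snap.py f1
python3 - <<'E'
from h import *
w=cv2.imread("pics/f1.png"); s=manip.get_image("scene")[:,:,::-1]; t=manip.get_image("top")[:,:,::-1]
cv2.imwrite("pics/top1.png",t); cv2.imwrite("pics/scene1.png",s)
cv2.imwrite("pics/f1m.png",np.vstack([np.hstack([cv2.resize(w[:320],(600,300)),cv2.resize(t[120:480,400:640],(200,300))]),np.hstack([cv2.resize(s[190:370,200:450],(417,300),interpolation=cv2.INTER_CUBIC),cv2.resize(t,(383,300))])]))
E
```

```text
tool_pos: [0.3011, 0.0486, 0.2872]
opening: 0.0424
t62.30 pos [0.3022 0.0482 0.2848] yaw -1.5168 tilt [-0.002  -0.0011] F [ 0.9561 -0.6433 -0.4112] op 0.0428 g 0.0 q6 0.94
```

View pics/f1m.png

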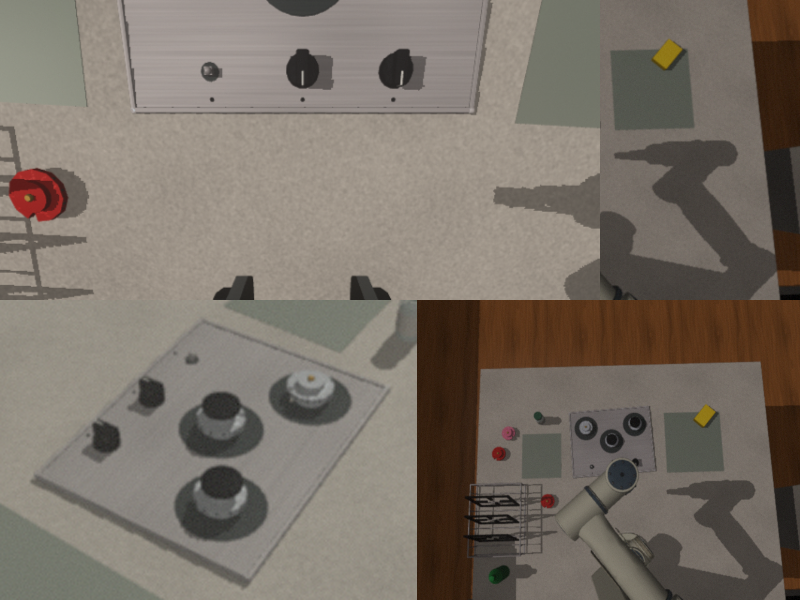

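```bash
python3 -m pendant '[[[14,2,0,0,0,0,0.5],[14,2,0,0,0,0,0.5],[14,2,0,0,0,0,0.5],[14,2,0,0,0,0,0.5],[14,2,0,0,0,0,0.5]]]'|grep -E "pos|open"
python3 snap.py f2
python3 - <<'E'
from meas import *
Rr=(.6329,-.0596,.045);M=(.5512,.0606,.045);k=(.4395,-.055,.04);km=(.4335,.055,.04)
w=ld("f2")
tiles([("f2",Rr),("f2",M),("f2",k),("f2",km)],"pics/t5.png",36,11,2)
for n,c in(("R",Rr),("M",M)): print(n,"expected top centre px",proj(w,(c[0],c[1],.055)))
print(dark("f2",.055,500))
E
```

```text
tool_pos: [0.4427, 0.0357, 0.286]
opening: 0.0428
t63.08 pos [0.4426 0.0359 0.2863] yaw -1.5164 tilt [0.0007 0.0003] F [-1.0672 -0.4769  0.2829] op 0.0430 g 0.0 q6 1.19
f2 [392 -24]; f2 [267  58]; f2 [364 169]; f2 [268 169]; R expected top centre px [431.3474   9.0205]
M expected top centre px [302.556   93.1861]
[(array([219.4,  31.6]), array([ 188,    0,   51,   60, 1401], dtype=int32), array([0.6026, 0.1436, 0.055 ])), (array([439.4,  23.8]), array([ 402,    0,   73,   63, 3088], dtype=int32), array([ 0.6208, -0.0691,  0.055 ])), (array([340.3, 100.7]), array([ 310,   65,   47,   66, 1297], dtype=int32), array([0.5461, 0.0219, 0.055 ])), (array([302.3,  93.5]), array([ 277,   67,   52,   54, 2191], dtype=int32), array([0.5509, 0.0608, 0.055 ])), (array([396. , 200.1]), array([381, 185,  31,  34, 718], dtype=int32), array([ 0.4473, -0.0463,  0.055 ])), (array([305.8, 200. ]), array([291, 186,  30,  33, 681], dtype=int32), array([0.4421, 0.0528, 0.055 ])), (array([321.1, 420.6]), array([    0,   296,   640,   184, 57769], dtype=int32), array([0.1486, 0.0202, 0.055 ]))]
```

View pics/t5.png

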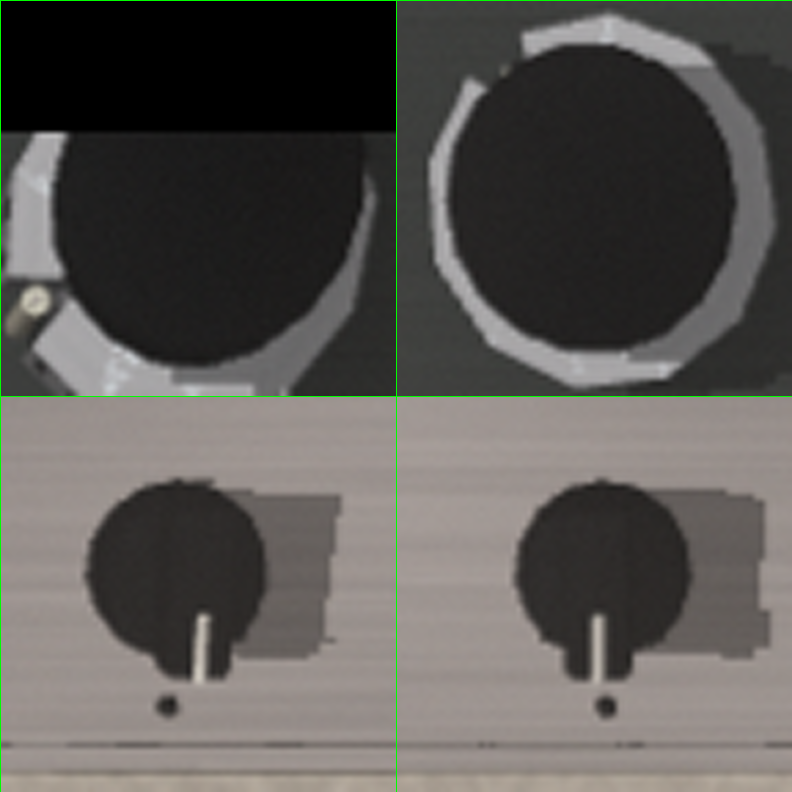

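The R crown has its electrode in the notch, both caps are centred, and both knob pointers line up with their off dots. Handing in.

```bash
python3 -c "
from bench import manip
print(manip.job_done())"
```

```text
the job is handed in; nothing more can be done
None
```

I refitted all three crowns with their notches over the electrodes, both caps (middle and right burners) and both knobs (middle and right shafts, pointers to the front), and handed the job in at about 63 s of simulated time; the hand-in returned no verdict.

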